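# Lock the clevis pin of a pull-test fixture with its R-clip

### The arm

A 7-joint arm with a two-finger parallel gripper is mounted at the origin on the work surface. World frame = base frame: x ahead of the robot, y to its left, z up, the work surface at z = 0. Lengths are in m, angles in degrees, forces in N, time in s.
With the tool pointing down it reaches from about 0.4 to 0.85 m from the base axis. Payload 10.4 kg.
Tool frame: the origin (TCP) lies at the very end of the fingers, on their centre line; the grasp point (between the pads) lies 19 mm behind it; y points along the fingers, z is the direction in which the jaws open and shut, and the axes are right-handed (so a half turn about y gives the same grasp; the last joint's range is limited). The gripper opens to 85 mm and grips with 20 to 120 N. Pads are 22 mm wide; open, the fingers measure 114 mm over their backs; the gripper's body (76 mm by 85 mm) begins 54 mm behind the grasp point. The pads swing forward as they close: fully open they stand 13 mm farther back than shut.
Start: joints at [68.95, 19.034, -3.707, 83.658, 1.238, 77.344, -5.071], TCP at [0.211, -0.588, 0.231] pointing down, gripper open.
Joint ranges: [-148.97, 148.97], [-28.65, 121.19], [-84.17, 76.75], [9.2, 138.47], [-72.65, 252.65], [3.7, 117.97], [-149.18, 149.18]. Speed limits (degrees/s): [127.2, 127.2, 159.86, 159.86, 180, 180, 180].

### API

Orientations are given as [roll, pitch, yaw] about the fixed x, y, z axes, in that order (R = Rz(yaw) Ry(pitch) Rx(roll)).
In Python, from rig import env gives the robot as it stands. The module is installed in compiled form; this text tells all that it offers.
- The arm moves only by the tool send_rows, never from a script. Its arguments are lists of equal length, an entry for each row: "linear": the shift along the tool's x, y, z in mm, a list of three; "rot": the turn, a rotation vector about the tool's x, y, z in degrees, a list of three; "gripper": the opening in per cent of the stroke, from 0 (shut) to 100 (fully open). A call has 1 to 5 rows; each row is the pose to reach, as a shift and turn from the pose commanded when the call began, along the tool's axes at that moment; what a row does not reach only later rows make up. A row lasts 1/8 s, in which the tool goes at most 62.5 mm and 10.7 degrees, less where a joint would pass 70% of its speed; a pose out of reach is approached as far as the arm can. A call with a gripper value outside its range is refused whole. The fingers move at their own pace and stop on an object; "force" is the grip in N (left out, the last holds). Time passes only in rows, so rows that repeat a pose let the fingers close. It gives the time, the measured TCP pose, the force and the opening at its end, in the units of the state.
- env.sense(): the state, without advancing time (a new reading comes with each control period).
- env.get_image(name): name is "side" or "top"; returns a dict with "color" (384x512x3 uint8, red, green, blue), "mtx" (3x3 intrinsics, pixels), "R" (3x3) and "t" (3): a world point X has camera coordinates R X + t. Camera axes: x right, y down, z forward; pixel columns grow to the right and rows downward; lengths in m; the calibration is good to about 2 mm. A picture is of the moment at which its call begins. There is no depth.
- env.sign_off(): hands the job in, once; it reports no verdict.
Trained networks look in the newest picture that a camera, given by its name, has taken for a name from the list of things; names that differ only in an ending like _2 or _b are one class to them, and where a whole thing is asked for, a point or a joint stands for the part that bears it (a point fixed in the world has none). Each returns a list of dicts, best first, with "score" (0 to 1); they miss things now and then, are a little off and sometimes report something else, mostly with a low value. They report only what shows in the picture. A call takes as long as a camera call.
- env.find_in(camera, target): "centre" ([x, y, z] in m, in world coordinates, good to about 4 mm: the middle of the surface that is visible of it).
- env.regions_of(camera, target): "pixels" (384x512 bool, what is visible of it).
- env.place_of(camera, target): "centre" ([x, y, z] in m, in world coordinates, good to about 4 mm: a listed point, or the origin of a listed thing).
The state is a dict: "time": time; "joints": joint angles; "qd": joint speeds; "tau": joint torques, N m; "position": TCP position; "orientation": TCP orientation; "wrist_force": force on the tool from outside, world axes, zero at the start; "ft_torque": the same for the moment, N m; "grip_width": opening from 0.0 (shut) to 1.0 (fully open).
Only numpy, scipy, OpenCV 4.12 (cv2) and the standard library are available. Lean on these libraries where they do the work, as an engineer would, in place of code of your own. Each camera call takes 0.05 s, during which the arm holds its last target.

### The job

Slide the pull-test clevis pin fully home, head against the clevis, then take the R-clip with the red grip out of its rack, feel its straight leg into the cross hole in the pin's free end (the pin is rolled a little, so the hole leans away from upright) and push it down until its bow springs over the pin, and let go of it. Use a light hand: never press on the fixture, the pin or the clip with more than about 25 N. Leave the wrench, the specimen, the bottle and the blue tray where they are.

Things in the scene. Friction and masses are not known exactly. Their poses are not given: they have to be found in the camera images.
- fixture: Pull-test fixture fixed to the bench; origin under the centre of its 110 x 100 x 12 mm base plate. Two clevis cheeks, 44 mm wide, outer faces at y = -26 and +26 mm, tops 97 mm above the bench. The pin runs through them along y, 75 mm above the bench: head at +y, free end with the cross hole at -y. A blue bar goes to +x to a load cell (x = 112 to 182 mm, 60 mm wide, 105 mm high).
- pin (a joint): How far (m) the clevis pin stands out from home, towards the fixture's +y: 0 = fully home (head against the cheek, firm stop), starts at 0.014 to 0.024. It slides with about 5 N of friction plus 20 N s/m, no spring, and stays where it is left. Steel, 24 mm in diameter, level.
- pin_hole (a point): Middle of the cross hole, on the pin's axis; axes as the fixture's (y to the head, z up), they do NOT turn as the pin rolls. Hole 6.5 (x) x 7.5 (y) mm clear, sharp-edged, right through; its rim is 10.4 mm from the axis on two small flats, 12 mm along the crown. With the pin home it is 14 mm outside the cheek (y = -40 mm of the fixture); the pin ends 13 mm beyond it.
- pin_head (a point): Centre of the outer face of the pin's head (dark disc 34 mm in diameter, 10 mm thick, white line in the plane of the hole), 76 mm from pin_hole along +y. Push here to -y. The pin starts rolled 0.3 to 0.55 rad about +y, which no reading shows: the hole's mouth is 3 to 6.5 mm off the top, towards +x. It rolls by hand with 0.055 N m of friction and stays.
- clip_grip (a point): Centre of the clip's red moulded grip, 30 (x) x 16 (y) x 36 (z) mm; take it across its 16 mm (y), from above. A wire loop shows up to 9.5 mm above the grip. Clip axes: z up, x from the straight leg to the sprung leg, y across the flat of the clip. The clip weighs about 65 g. When home, the grip centre is 50 mm above the pin's axis. It may go on either way round, its x-z plane square to the pin.
- clip_tip (a point): Centre of the flat end of the clip's straight leg, a 5 mm wire pointing straight down (-z). The leg's axis is 5 mm to -x of the grip centre, this end 86 mm below the grip centre.
- clip_seat (a point): Point on the axis of the straight leg, 36 mm above its end and 50 mm below the grip centre, that lies at pin_hole when the clip is home; clip axes.
- clip_spring (a joint): Opening (rad) of the sprung leg, which hangs at +x of the straight leg: a bow that fits half round the pin, and a flared foot 74 mm below the grip centre. 0 relaxed; about 0.08 while the bow's narrow rides over the pin (seat point 24 to 8 mm above the pin's axis), taking 5 to 14 N of push; below 0.02 once sprung over. Past home it resists softly, then hard.
- rack: Grey clip rack fixed to the bench, origin at the centre of its underside, 80 x 60 mm, 76 mm high: two upright cheeks with an 8 mm slot between them along its x axis. The clip stands in the slot, legs down, its red grip resting on the rack's top, its axes parallel to the rack's. Lift it straight up by 80 mm to clear.
- tray: Blue parts tray 100 x 130 x 30 mm, origin at the centre of its underside. Leave it alone.
- wrench: Steel wrench lying flat, about 180 mm long. Leave it alone.
- specimen: Flat aluminium test specimen 150 x 22 x 5 mm lying on the bench, origin at its underside centre. Leave it alone.
- bottle: Small white bottle 44 mm in diameter, 100 mm high, origin at its underside centre. Leave it alone.

How it is judged (in metres and radians):
On the way, in this order (a step that is already met when the one before it is completed fails the run):
1. the pin is fully home (within 2 mm) (value of joint pin below 0.002 m), for 0.2 s.
2. the straight leg has come through the cross hole (z of clip_tip in the frame of pin_hole below -0.01 m and x of clip_tip in the frame of pin_hole between -0.006 and 0.006 m and y of clip_tip in the frame of pin_hole between -0.004 and 0.004 m).
3. the bow is opened by the pin while the leg is through the hole (value of joint clip_spring above 0.05 rad and z of clip_tip in the frame of pin_hole below -0.01 m and x of clip_tip in the frame of pin_hole between -0.012 and 0.012 m and y of clip_tip in the frame of pin_hole between -0.004 and 0.004 m).
At the end, for the whole second after the job is handed in: The pin is home within 2 mm; the clip's seat point is within 3 mm of the hole's middle in x, y and z, its leg within 0.5 rad of upright, its flat square to the pin within 0.2 rad, its sprung leg closed again (below 0.03 rad), the clip at rest and let go (value of joint pin below 0.002 m and x of clip_seat in the frame of pin_hole between -0.003 and 0.003 m and y of clip_seat in the frame of pin_hole between -0.003 and 0.003 m and z of clip_seat in the frame of pin_hole between -0.003 and 0.003 m and angle between the z axis of clip_seat and the z axis of pin_hole, either way round below 0.5 rad and angle between the y axis of clip_seat and the y axis of pin_hole, either way round below 0.2 rad and value of joint clip_spring below 0.03 rad and linear speed of clip below 0.01 m/s); the robot touches nothing.
It fails at once if the clip presses on the fixture or pin with more than 25 N (contact force between clip and fixture above 25 N).
It fails at once if the arm or fingers press on the fixture or pin with more than 25 N (contact force between any of the fingers, the arm and fixture above 25 N).
It fails at once if the tray, wrench, specimen or bottle is moved by more than 15 mm (distance of any of tray, wrench, specimen, bottle from where it was at the start of the episode above 0.015 m).
It also fails if it takes over 64 s, if anything falls off the work surface, if the arm or the gripper's body presses on something with over 40 N, if the wrist force passes 120 N, or if a joint passes its speed limit or range.

## Working session

There is one attempt and no reset: what is moved stays moved. The work goes in short steps, Python scripts to look and compute and a tool call to move; the robot and the scene stay as the last step left them, time stands still between calls to the robot, and variables do not carry over. Pictures are saved under pics/ and viewed, and the job is handed in when it is done.

Besides the shell and the picture viewer there is one more tool, called after "Request:" by a JSON object that holds its "api" and its "payload", one argument or row to a line. send_rows: Moves the arm, as the interface text tells. Its arguments: {"type":"object","properties":{"linear":{"type":"array"},"rot":{"type":"array"},"gripper":{"type":"array"},"force":{"type":"number"}},"required":["linear","rot","gripper"]}

```bash
mkdir -p pics; cat > h.py <<'E'
import numpy as np, cv2
from scipy.spatial.transform import Rotation as Ro
from rig import env
np.set_printoptions(precision=4,suppress=True)
def st():
    s=env.sense(); print({k:np.round(s[k],4).tolist() for k in ["time","position","orientation","wrist_force","ft_torque","grip_width","joints"]}); return s
def pic(cam,name):
    d=env.get_image(cam); cv2.imwrite(f"pics/{name}.png",cv2.resize(d["color"][:,:,::-1],None,fx=1.5,fy=1.5,interpolation=cv2.INTER_CUBIC)); return d
def proj(d,X):
    c=np.array(d["R"])@np.array(X)+d["t"]; p=np.array(d["mtx"])@c; return p[:2]/p[2]
def ray(d,u,v):
    R=np.array(d["R"]);o=-R.T@np.array(d["t"]);r=R.T@np.linalg.inv(d["mtx"])@[u,v,1.];return o,r
def atz(d,u,v,z):
    o,r=ray(d,u,v);return o+r*(z-o[2])/r[2]
E
python3 - <<'E'
from h import *
s=st(); print(Ro.from_euler('xyz',s["orientation"],degrees=True).as_matrix())
for c in ["side","top"]:
    d=pic(c,c+"0")
    print(c,-np.array(d["R"]).T@d["t"])
    for n in ["fixture","pin_hole","pin_head","clip_grip","clip_tip","rack","tray","wrench","specimen","bottle"]:
        r=env.place_of(c,n); print(n,[(np.round(x["centre"],4).tolist(),round(x["score"],2)) for x in r[:2]])
st()
E
```

```text
{'time': 0.0, 'position': [0.2111, -0.5878, 0.2305], 'orientation': [-90.0865, -0.0049, -160.2477], 'wrist_force': [-0.5618, -0.3135, 0.0969], 'ft_torque': [0.0189, 0.0008, -0.0094], 'grip_width': 0.997, 'joints': [68.9509, 19.072, -3.7047, 83.7094, 1.2375, 77.3451, -5.0717]}
[[-0.9412 -0.0006  0.338 ]
 [-0.338   0.0014 -0.9412]
 [ 0.0001 -1.     -0.0015]]
side [0.4227 0.5953 0.8011]
fixture [([0.5657, 0.0952, -0.0047], 0.58)]
pin_hole []
pin_head [([0.5796, 0.1417, 0.0747], 0.72)]
clip_grip [([0.5942, -0.3515, 0.098], 0.64)]
clip_tip []
rack [([0.5868, -0.3482, -0.0017], 0.62)]
tray [([0.4778, -0.1787, -0.0013], 0.67)]
wrench [([0.3881, 0.0391, -0.0001], 0.98)]
specimen [([0.7407, -0.1252, -0.0011], 0.77)]
bottle [([0.6511, 0.3659, 0.0003], 0.78)]
top [0.3768 0.0156 1.1964]
fixture [([0.5686, 0.0914, -0.0046], 0.93)]
pin_hole [([0.564, 0.0692, 0.0734], 0.64)]
pin_head [([0.5765, 0.142, 0.079], 0.48)]
clip_grip [([0.5921, -0.3524, 0.0899], 0.44)]
clip_tip [([0.5668, 0.0878, -0.0038], 0.6)]
rack [([0.5902, -0.3546, 0.0003], 0.84)]
tray [([0.4789, -0.1775, -0.0018], 0.76)]
wrench [([0.3839, 0.0345, -0.0026], 0.74)]
specimen [([0.736, -0.1243, 0.0022], 0.69)]
bottle [([0.6526, 0.3696, -0.0001], 0.66)]
{'time': 1.1, 'position': [0.2112, -0.5882, 0.2313], 'orientation': [-89.9963, -0.0003, -160.2453], 'wrist_force': [0.6838, -0.1714, 0.4294], 'ft_torque': [0.0156, 0.0076, -0.0039], 'grip_width': 1.0032, 'joints': [68.9517, 19.0336, -3.7069, 83.6568, 1.2389, 77.3458, -5.0698]}
```

View pics/side0.png

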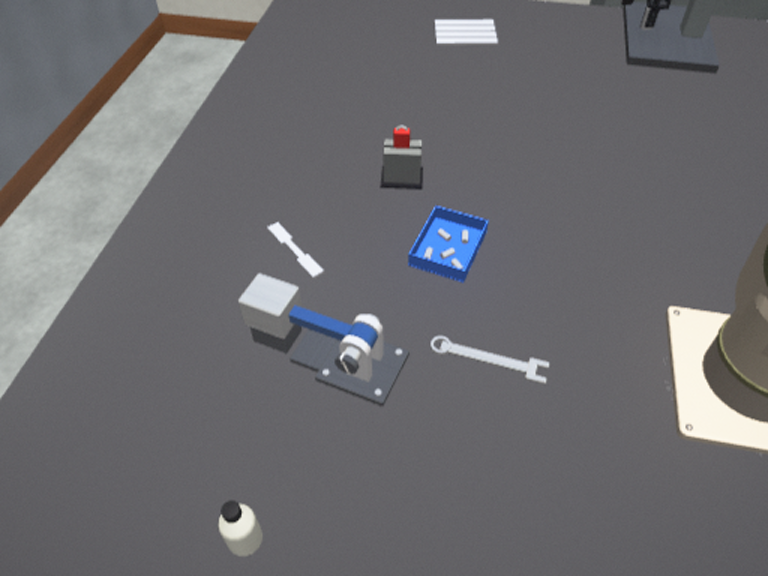

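View pics/top0.png

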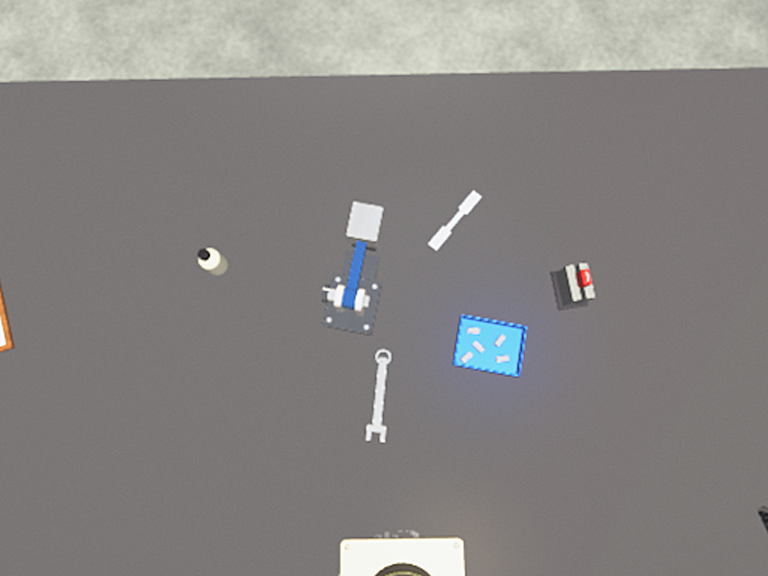

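```bash
cat >> h.py <<'E'
def crop(d,name,u0,v0,u1,v1,pts=[]):
    s=min(800/(u1-u0),600/(v1-v0)); s=int(s)
    im=cv2.resize(d["color"][v0:v1,u0:u1,::-1],None,fx=s,fy=s,interpolation=cv2.INTER_CUBIC).copy()
    for p in pts: cv2.circle(im,(int((p[0]+.5-u0)*s),int((p[1]+.5-v0)*s)),2,(0,255,0),-1)
    cv2.imwrite(f"pics/{name}.png",im); print(name,"scale",s)
E
python3 - <<'E'
from h import *
dt=env.get_image("top"); ds=env.get_image("side")
print(dt["mtx"])
crop(dt,"tf0",205,125,265,230); crop(dt,"tr0",360,165,410,215)
crop(ds,"sf0",155,170,285,275); crop(ds,"sr0",245,75,295,130)
np.savez("im0.npz",**{a+k:v for a,d in (("t",dt),("s",ds)) for k,v in d.items()})
E
```

```text
[[396.6534   0.     256.9672]
 [  0.     396.6534 196.0913]
 [  0.       0.       1.    ]]
tf0 scale 5
tr0 scale 12
sf0 scale 5
sr0 scale 10
```

```bash
python3 - <<'E'
import cv2,numpy as np
a=[cv2.imread(f"pics/{n}.png") for n in ("tf0","tr0","sf0","sr0")]
for n,i in zip(("tf0","tr0","sf0","sr0"),a): print(n,i.shape)
E
```

```text
tf0 (525, 300, 3)
tr0 (600, 600, 3)
sf0 (525, 650, 3)
sr0 (550, 500, 3)
```

View pics/tf0.png

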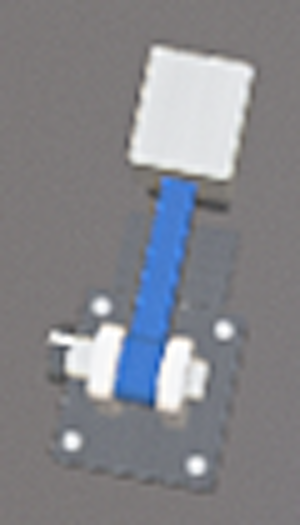

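View pics/tr0.png

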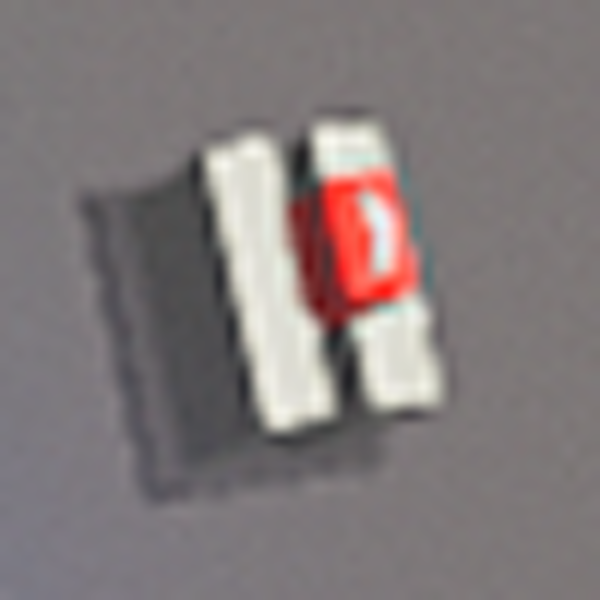

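View pics/sf0.png

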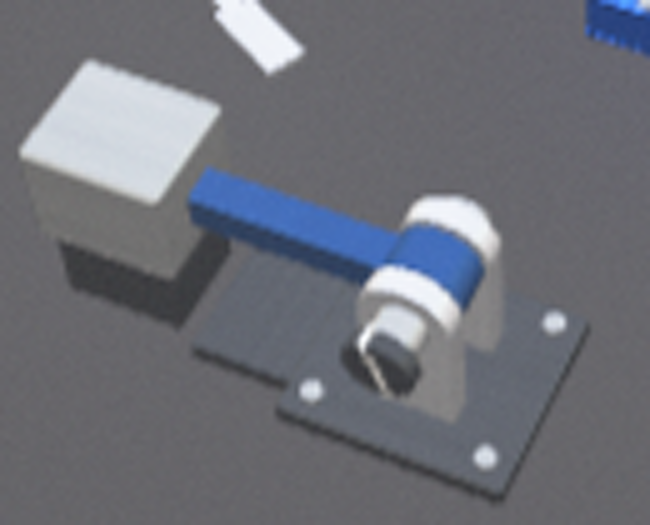

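View pics/sr0.png

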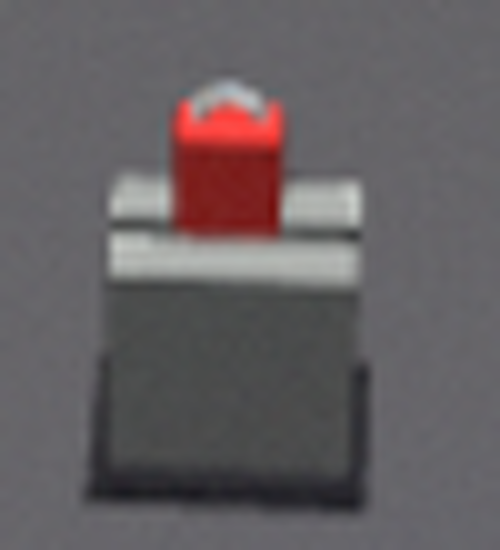

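```bash
cat > fit.py <<'E'
from h import *
from scipy.optimize import least_squares
z=np.load("im0.npz"); T={k[1:]:z[k] for k in z if k[0]=='t'}; S={k[1:]:z[k] for k in z if k[0]=='s'}
def run(obs,x0,nm):
    def f(p):
        c,s=np.cos(p[2]),np.sin(p[2]); r=[]
        for d,(u,v),X in obs:
            W=[p[0]+c*X[0]-s*X[1],p[1]+s*X[0]+c*X[1],X[2]]
            r+=list(proj(d,W)-[u,v])
        return np.array(r)
    q=least_squares(f,x0,loss='soft_l1'); print(nm,q.x[:2],np.degrees(q.x[2])); print(np.round(f(q.x).reshape(-1,2),1).tolist()); return q.x
def P(u,v,s,u0,v0): return (u/s+u0-.5,v/s+v0-.5)
t=lambda u,v:P(u,v,5,205,125); s_=lambda u,v:P(u,v,5,155,170)
L=.105
to=[(T,t(152,45),(.182,.03,L)),(T,t(253,68),(.182,-.03,L)),(T,t(232,181),(.112,-.03,L)),(T,t(130,162),(.112,.03,L)),
(T,t(213,492),(-.055,-.05,.012)),(T,t(52,462),(-.055,.05,.012))]
so=[(S,s_(90,60),(.182,-.03,L)),(S,s_(220,105),(.112,-.03,L)),(S,s_(155,203),(.112,.03,L)),(S,s_(20,152),(.182,.03,L)),
(S,s_(588,325),(-.055,-.05,.012)),(S,s_(500,492),(-.055,.05,.012)),(S,s_(277,408),(.055,.05,.012))]
run(to,[.567,.093,-.2],"fix top"); run(so,[.567,.093,-.2],"fix side"); F=run(to+so,[.567,.093,-.2],"fix")
t=lambda u,v:P(u,v,12,360,165); s_=lambda u,v:P(u,v,10,245,75)
h=.076
to=[(T,t(203,152),(.04,.03,h)),(T,t(265,435),(-.04,.03,h)),(T,t(382,122),(.04,-.03,h)),(T,t(442,405),(-.04,-.03,h))]
so=[(S,s_(110,278),(.04,.03,h)),(S,s_(360,284),(-.04,.03,h)),(S,s_(112,172),(.04,-.03,h)),(S,s_(361,180),(-.04,-.03,h))]
run(to,[.59,-.35,.2],"rack top"); run(so,[.59,-.35,.2],"rack side"); R=run(to+so,[.59,-.35,.2],"rack")
# grip top face corners z=.112
g=.112
to=[(T,t(322,178),(.015,.008,g)),(T,t(395,168),(.015,-.008,g)),(T,t(345,308),(-.015,.008,g)),(T,t(418,292),(-.015,-.008,g))]
so=[(S,s_(173,140),(.015,.008,g)),(S,s_(281,145),(-.015,.008,g))]
run(to,[.59,-.35,.2],"grip top");run(to+so,[.59,-.35,.2],"grip")
E
python3 fit.py
```

```text
fix top [0.5661 0.0905] -11.8247293399293
[[0.1, 0.3], [0.4, -0.6], [-0.1, 0.1], [-0.4, 0.0], [0.2, 0.2], [-0.2, -0.0]]
fix side [0.566  0.0911] -12.330503010397386
[[-0.4, -0.7], [1.1, -0.0], [0.2, 0.2], [-1.2, -0.0], [0.7, -0.9], [0.2, 1.1], [-0.7, 0.0]]
fix [0.5661 0.0907] -12.066413462324743
[[0.3, 0.3], [0.6, -0.5], [-0.0, 0.2], [-0.3, 0.0], [0.1, 0.3], [-0.3, -0.1], [-0.7, -0.6], [1.0, -0.0], [0.1, 0.3], [-1.3, 0.1], [0.7, -1.2], [0.4, 0.9], [-0.7, -0.0]]
rack top [ 0.5911 -0.3497] 12.711421642200225
[[-3.9, -0.4], [-1.1, 2.7], [1.1, -2.7], [4.3, 0.3]]
rack side [ 0.5914 -0.3535] 7.9916651788705915
[[-2.6, 0.9], [1.5, 1.4], [-1.3, -1.7], [2.0, -1.5]]
rack [ 0.5911 -0.3515] 11.732804280464908
[[-3.1, -0.6], [-0.8, 2.6], [2.0, -2.5], [4.8, 0.5], [-2.0, 2.0], [2.2, 1.3], [-2.1, -0.7], [1.3, -1.7]]
grip top [ 0.5937 -0.3493] 6.680911126406166
[[0.1, 0.0], [-0.3, 0.1], [0.3, -0.3], [-0.1, 0.2]]
grip [ 0.5934 -0.3494] 7.140286280817754
[[0.1, 0.2], [-0.3, 0.2], [0.3, -0.2], [-0.1, 0.3], [-0.4, 0.0], [-0.1, -0.0]]
```

```bash
cat >> fit.py <<'E'
print("----")
for hx in (.030,.032,.034,.036):
  for hy in (.020,.022,.024):
    to=[(T,t(203,152),(hx,hy,h)),(T,t(265,435),(-hx,hy,h)),(T,t(382,122),(hx,-hy,h)),(T,t(442,405),(-hx,-hy,h))]
    so=[(S,s_(110,278),(hx,hy,h)),(S,s_(360,284),(-hx,hy,h)),(S,s_(112,172),(hx,-hy,h)),(S,s_(361,180),(-hx,-hy,h))]
    run(to+so,[.59,-.35,.2],str((hx,hy)))
E
python3 fit.py | sed -n '/----/,$p'
```

```text
----
(0.03, 0.02) [ 0.5909 -0.3501] 8.629228877305682
[[1.1, 1.6], [0.5, -1.7], [-0.2, 1.8], [-0.5, -1.5], [1.3, -0.4], [-2.0, -0.3], [1.8, 1.4], [-1.8, 1.2]]
(0.03, 0.022) [ 0.5912 -0.3501] 9.147096433814044
[[0.4, 1.7], [-0.1, -1.7], [0.4, 1.6], [0.2, -1.8], [1.2, 0.1], [-2.0, 0.0], [1.7, 1.0], [-1.9, 0.7]]
(0.03, 0.024) [ 0.5912 -0.3506] 9.256867533530068
[[-0.2, 1.8], [-0.6, -1.6], [1.2, 1.4], [1.1, -2.0], [1.2, 0.5], [-2.0, 0.4], [1.7, 0.5], [-1.9, 0.1]]
(0.032, 0.02) [ 0.5908 -0.3501] 8.524011571405307
[[1.0, 1.0], [0.6, -1.0], [-0.3, 1.2], [-0.4, -0.8], [0.6, -0.4], [-1.2, -0.3], [1.2, 1.3], [-1.0, 1.2]]
(0.032, 0.022) [ 0.5909 -0.3501] 8.844649225582561
[[0.3, 1.1], [0.0, -0.9], [0.3, 1.0], [0.4, -1.0], [0.5, 0.1], [-1.2, 0.1], [1.1, 0.9], [-1.1, 0.7]]
(0.032, 0.024) [ 0.5909 -0.3506] 9.015940508652445
[[-0.3, 1.2], [-0.4, -0.8], [1.1, 0.9], [1.2, -1.2], [0.5, 0.4], [-1.2, 0.4], [1.2, 0.4], [-1.0, 0.2]]
(0.034, 0.02) [ 0.5908 -0.3501] 8.681681630243075
[[0.8, 0.3], [0.8, -0.3], [-0.5, 0.5], [-0.2, -0.1], [-0.1, -0.4], [-0.5, -0.3], [0.5, 1.3], [-0.3, 1.2]]
(0.034, 0.022) [ 0.5908 -0.3502] 8.76382807780299
[[0.1, 0.4], [0.2, -0.2], [0.2, 0.4], [0.5, -0.3], [-0.2, 0.0], [-0.5, 0.1], [0.5, 0.9], [-0.3, 0.8]]
(0.034, 0.024) [ 0.5908 -0.3507] 8.948213170599042
[[-0.4, 0.5], [-0.3, -0.1], [1.0, 0.2], [1.4, -0.5], [-0.2, 0.4], [-0.4, 0.5], [0.5, 0.4], [-0.3, 0.2]]
(0.036, 0.02) [ 0.5909 -0.3501] 8.551301475179482
[[0.7, -0.4], [1.0, 0.3], [-0.6, -0.2], [-0.1, 0.5], [-0.9, -0.4], [0.2, -0.3], [-0.3, 1.3], [0.4, 1.3]]
(0.036, 0.022) [ 0.5909 -0.3502] 8.564718449108605
[[0.0, -0.3], [0.3, 0.4], [0.1, -0.3], [0.7, 0.4], [-1.0, -0.0], [0.2, 0.2], [-0.2, 0.8], [0.4, 0.8]]
(0.036, 0.024) [ 0.591  -0.3507] 8.854364520650462
[[-0.5, -0.2], [-0.1, 0.5], [0.8, -0.5], [1.6, 0.2], [-0.9, 0.4], [0.2, 0.5], [-0.2, 0.3], [0.4, 0.2]]
```

```bash
cat >> h.py <<'E'
FX=np.array([.566,.0907]); FY=-12.07
def fix(x,y,z):
    c,s=np.cos(np.radians(FY)),np.sin(np.radians(FY)); return np.array([FX[0]+c*x-s*y,FX[1]+s*x+c*y,z])
def down(yaw,tilt=0):
    # tool y down, -tool x at yaw; tilt: about the fixture/clip +y axis, radians
    c,s=np.cos(np.radians(yaw)),np.sin(np.radians(yaw))
    R=np.array([[-c,0,s],[-s,0,-c],[0,-1,0]],float).reshape(3,3)
    return Ro.from_rotvec(tilt*np.array([-s,c,0])).as_matrix()@R
def to(pos,R,cur=None):
    s=env.sense(); R0=Ro.from_euler('xyz',s["orientation"],degrees=True).as_matrix()
    l=R0.T@(np.array(pos)-s["position"])*1000; r=np.degrees(Ro.from_matrix(R0.T@R).as_rotvec())
    print("lin",np.round(l,1).tolist(),"rot",np.round(r,1).tolist())
E
python3 - <<'E'
from h import *
to(fix(0,.09,.231),down(FY)); print(fix(0,.09,.1))
E
```

```text
lin [-610.8, 0.3, -595.5] rot [-0.0, 31.8, -0.0]
[0.5848 0.1787 0.1   ]
```

Request:
{"api": "send_rows", "payload": {
  "linear": [
    [-44,0,-43],
    [-88,0,-86],
    [-132,0,-129],
    [-176,0,-172],
    [-220,0,-214]
  ],
  "rot": [
    [0,8,0],
    [0,16,0],
    [0,24,0],
    [0,31.8,0],
    [0,31.8,0]
  ],
  "gripper": [0,0,0,0,0],
  "force": 40
}}

```text
time: 1.82
position: [0.3467, -0.3106, 0.2316]
orientation: [-90.0, 0.0, 167.8]
wrist_force: [1.4, 0.2, 0.0]
grip_width: -0.003
```

```bash
python3 - <<'E'
from h import *
st();to(fix(0,.09,.231),down(FY))
E
```

```text
{'time': 1.825, 'position': [0.3467, -0.3106, 0.2316], 'orientation': [-89.9597, 0.0381, 167.8447], 'wrist_force': [1.4451, 0.1607, 0.0442], 'ft_torque': [0.0186, -0.0705, -0.0371], 'grip_width': -0.003, 'joints': [50.1928, -0.4848, -13.8244, 106.1117, -0.0984, 74.3078, -65.76]}
lin [-129.8, 0.3, -528.4] rot [-0.0, -0.1, -0.0]
```

Request:
{"api": "send_rows", "payload": {
  "linear": [
    [-14,0,-58],
    [-28,0,-116],
    [-43,0,-174],
    [-57,0,-232],
    [-71,0,-290]
  ],
  "rot": [
    [0,0,0],
    [0,0,0],
    [0,0,0],
    [0,0,0],
    [0,0,0]
  ],
  "gripper": [0,0,0,0,0]
}}

```text
time: 2.45
position: [0.4766, -0.0419, 0.2317]
orientation: [-90.0, 0.1, 167.9]
wrist_force: [1.5, -0.5, 0.4]
grip_width: 0.001
```

```bash
python3 - <<'E'
from h import *
st();to(fix(0,.09,.231),down(FY))
E
```

```text
{'time': 2.45, 'position': [0.4766, -0.0419, 0.2317], 'orientation': [-89.9792, 0.0631, 167.9367], 'wrist_force': [1.5481, -0.5029, 0.4398], 'ft_torque': [-0.0413, -0.0716, -0.0031], 'grip_width': 0.0012, 'joints': [32.1404, 2.323, -33.0518, 103.575, 1.3507, 74.4249, -103.3146]}
lin [-59.8, 0.7, -238.4] rot [-0.0, 0.0, -0.1]
```

Request:
{"api": "send_rows", "payload": {
  "linear": [
    [-15,0,-60],
    [-30,0,-119],
    [-45,0,-179],
    [-60,0,-238],
    [-60,0,-238]
  ],
  "rot": [
    [0,0,0],
    [0,0,0],
    [0,0,0],
    [0,0,0],
    [0,0,0]
  ],
  "gripper": [0,0,0,0,0]
}}

```text
time: 3.08
position: [0.5839, 0.1822, 0.2303]
orientation: [-90.2, -0.1, 168.3]
wrist_force: [-0.9, -0.4, -0.5]
grip_width: -0.002
```

```bash
python3 - <<'E'
from h import *
st();to(fix(0,.09,.066),down(FY))
E
```

```text
{'time': 3.075, 'position': [0.5839, 0.1822, 0.2303], 'orientation': [-90.1575, -0.1495, 168.3485], 'wrist_force': [-0.8736, -0.3505, -0.4634], 'ft_torque': [-0.0238, 0.0361, -0.034], 'grip_width': -0.0022, 'joints': [10.0659, 22.3489, -41.0618, 84.1838, 14.5217, 78.9602, -133.2882]}
lin [-2.0, 164.3, 3.6] rot [0.2, 0.4, 0.2]
```

Request:
{"api": "send_rows", "payload": {
  "linear": [
    [-1,50,1],
    [-1,100,1],
    [-1,145,1],
    [-1,164,1],
    [-1,164,1]
  ],
  "rot": [
    [0,0,0],
    [0,0,0],
    [0,0,0],
    [0,0,0],
    [0,0,0]
  ],
  "gripper": [0,0,0,0,0]
}}

```text
time: 3.7
position: [0.5848, 0.1748, 0.0671]
orientation: [-90.0, -0.1, 167.9]
wrist_force: [0.5, 0.6, -1.4]
grip_width: 0.002
```

```bash
python3 - <<'E'
from h import *
st();to(fix(0,.07,.066),down(FY))
d=pic("side","side1"); crop(d,"s1",155,150,285,275)
E
```

```text
{'time': 3.7, 'position': [0.5848, 0.1748, 0.0671], 'orientation': [-89.9572, -0.0577, 167.9285], 'wrist_force': [0.5442, 0.5914, -1.3853], 'ft_torque': [0.0224, -0.029, -0.0009], 'grip_width': 0.0024, 'joints': [8.5417, 30.4033, -37.963, 94.4366, 20.5669, 62.3912, -137.3563]}
lin [0.8, 1.1, 16.2] rot [-0.0, -0.0, 0.1]
s1 scale 4
```

View pics/s1.png

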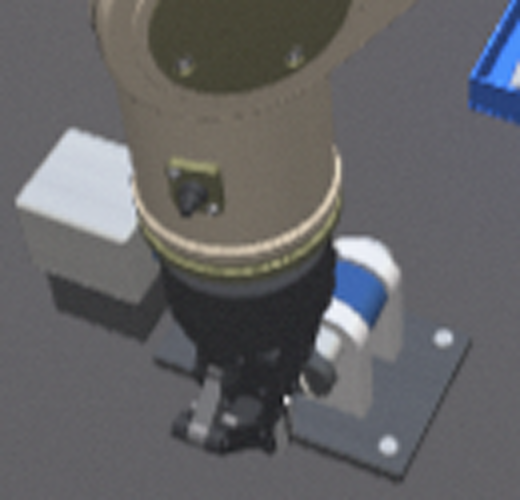

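Request:
{"api": "send_rows", "payload": {
  "linear": [
    [0,0,3],
    [0,0,6],
    [0,0,9],
    [0,0,12],
    [0,0,15]
  ],
  "rot": [
    [0,0,0],
    [0,0,0],
    [0,0,0],
    [0,0,0],
    [0,0,0]
  ],
  "gripper": [0,0,0,0,0]
}}

```text
time: 4.38
position: [0.5819, 0.1604, 0.0674]
orientation: [-90.0, 0.0, 167.9]
wrist_force: [0.2, -0.4, -0.2]
grip_width: -0.002
```

Request:
{"api": "send_rows", "payload": {
  "linear": [
    [0,0,2],
    [0,0,4],
    [0,0,6],
    [0,0,8],
    [0,0,10]
  ],
  "rot": [
    [0,0,0],
    [0,0,0],
    [0,0,0],
    [0,0,0],
    [0,0,0]
  ],
  "gripper": [0,0,0,0,0]
}}

```text
time: 5.0
position: [0.58, 0.1523, 0.0676]
orientation: [-90.1, 0.0, 168.0]
wrist_force: [2.4, 5.5, -2.2]
grip_width: -0.001
```

Request:
{"api": "send_rows", "payload": {
  "linear": [
    [0,0,2],
    [0,0,4],
    [0,0,6]
  ],
  "rot": [
    [0,0,0],
    [0,0,0],
    [0,0,0]
  ],
  "gripper": [0,0,0]
}}

```text
time: 5.38
position: [0.5788, 0.1465, 0.0675]
orientation: [-90.1, 0.0, 168.0]
wrist_force: [1.9, 5.0, -1.3]
grip_width: -0.002
```

Request:
{"api": "send_rows", "payload": {
  "linear": [
    [0,0,1.5],
    [0,0,3],
    [0,0,4.5]
  ],
  "rot": [
    [0,0,0],
    [0,0,0],
    [0,0,0]
  ],
  "gripper": [0,0,0]
}}

```text
time: 5.75
position: [0.5778, 0.142, 0.0675]
orientation: [-90.1, 0.0, 168.0]
wrist_force: [2.5, 5.1, -1.8]
grip_width: -0.002
```

```bash
python3 - <<'E'
from h import *
st();to(fix(0,.05,.066),down(FY))
d=env.get_image("side"); crop(d,"s2",175,190,275,265)
d=env.get_image("top"); crop(d,"t2",205,150,265,220)
E
```

```text
{'time': 5.75, 'position': [0.5778, 0.142, 0.0675], 'orientation': [-90.1131, 0.0365, 168.0224], 'wrist_force': [2.4707, 5.1278, -1.8425], 'ft_torque': [0.9721, -0.3606, 0.0328], 'grip_width': -0.0019, 'joints': [12.1592, 28.4955, -38.1461, 96.9853, 19.5554, 61.2555, -134.0987]}
lin [0.9, 1.5, 2.7] rot [0.1, 0.1, -0.0]
s2 scale 8
t2 scale 8
```

View pics/s2.png

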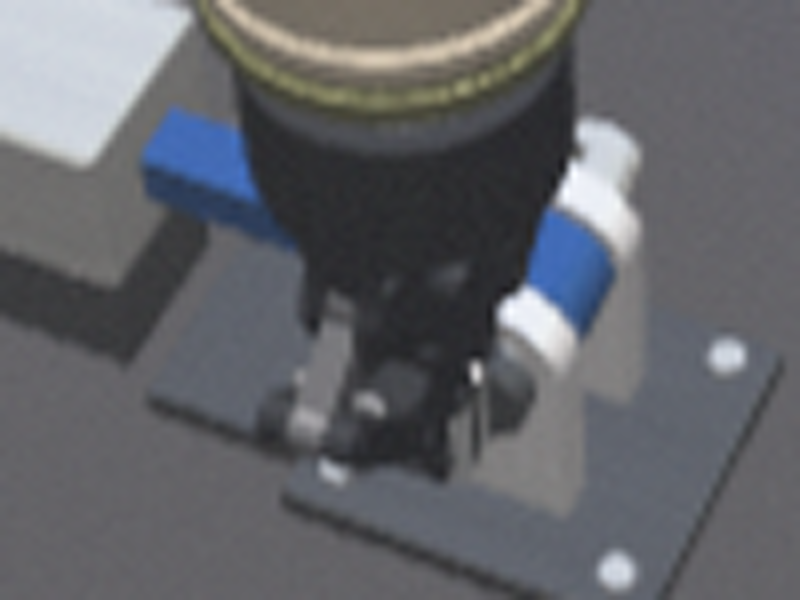

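Request:
{"api": "send_rows", "payload": {
  "linear": [
    [0,0,1],
    [0,0,2],
    [0,0,3]
  ],
  "rot": [
    [0,0,0],
    [0,0,0],
    [0,0,0]
  ],
  "gripper": [0,0,0]
}}

```text
time: 6.22
position: [0.5773, 0.1392, 0.0676]
orientation: [-90.1, 0.0, 168.0]
wrist_force: [2.6, 7.4, -0.9]
grip_width: -0.002
```

Request:
{"api": "send_rows", "payload": {
  "linear": [
    [0,0,0.7],
    [0,0,1.4],
    [0,0,1.4]
  ],
  "rot": [
    [0,0,0],
    [0,0,0],
    [0,0,0]
  ],
  "gripper": [0,0,0]
}}

```text
time: 6.6
position: [0.5772, 0.1392, 0.0678]
orientation: [-90.2, 0.1, 168.1]
wrist_force: [4.1, 10.5, -2.9]
grip_width: 0.001
```

Request:
{"api": "send_rows", "payload": {
  "linear": [
    [0,0,0.8],
    [0,0,1.4],
    [0,0,1.4]
  ],
  "rot": [
    [0,0,0],
    [0,0,0],
    [0,0,0]
  ],
  "gripper": [0,0,0]
}}

```text
time: 6.98
position: [0.5771, 0.1391, 0.068]
orientation: [-90.3, 0.1, 168.1]
wrist_force: [5.6, 12.9, -3.4]
grip_width: 0.001
```

Request:
{"api": "send_rows", "payload": {
  "linear": [
    [0,0,-10],
    [0,0,-40],
    [0,-60,-42],
    [0,-120,-42],
    [0,-170,-42]
  ],
  "rot": [
    [0,0,0],
    [0,0,0],
    [0,0,0],
    [0,0,0],
    [0,0,0]
  ],
  "gripper": [0,0,0,0,50]
}}

```text
time: 7.6
position: [0.5852, 0.1757, 0.2396]
orientation: [-90.0, 0.1, 167.9]
wrist_force: [1.4, 0.0, 0.1]
grip_width: 0.202
```

```bash
python3 - <<'E'
from h import *
st();to([.593,-.350,.231],down(8.7))
E
```

```text
{'time': 7.6, 'position': [0.5852, 0.1757, 0.2396], 'orientation': [-89.959, 0.0504, 167.9322], 'wrist_force': [1.3564, 0.0119, 0.0909], 'ft_torque': [0.0125, -0.0479, -0.017], 'grip_width': 0.2016, 'joints': [10.5481, 21.8876, -41.0722, 83.5728, 14.4707, 79.8893, -133.0726]}
lin [-117.5, 9.1, 512.5] rot [-0.0, -20.8, -0.0]
```

Request:
{"api": "send_rows", "payload": {
  "linear": [
    [-13,0,55],
    [-26,0,112],
    [-39,0,168],
    [-52,0,225],
    [-65,0,282]
  ],
  "rot": [
    [0,-6,0],
    [0,-12,0],
    [0,-18,0],
    [0,-20.8,0],
    [0,-20.8,0]
  ],
  "gripper": [50,50,50,50,50]
}}

```text
time: 8.22
position: [0.5893, -0.1158, 0.2373]
orientation: [-89.9, -0.0, -171.2]
wrist_force: [1.2, -0.1, 0.3]
grip_width: 0.5
```

```bash
python3 - <<'E'
from h import *
st();to([.593,-.350,.2],down(8.7))
E
```

```text
{'time': 8.225, 'position': [0.5893, -0.1158, 0.2373], 'orientation': [-89.9482, -0.048, -171.2471], 'wrist_force': [1.2327, -0.0893, 0.3165], 'ft_torque': [0.0147, -0.02, -0.0307], 'grip_width': 0.4997, 'joints': [36.5665, 19.8381, -37.7693, 85.4935, 12.2896, 78.883, -83.1801]}
lin [32.0, 37.6, 232.0] rot [-0.1, 0.1, 0.0]
```

Request:
{"api": "send_rows", "payload": {
  "linear": [
    [8,0,58],
    [16,0,116],
    [24,0,174],
    [32,0,232],
    [32,0,232]
  ],
  "rot": [
    [0,0,0],
    [0,0,0],
    [0,0,0],
    [0,0,0],
    [0,0,0]
  ],
  "gripper": [50,50,50,50,50]
}}

```text
time: 8.85
position: [0.591, -0.3542, 0.2357]
orientation: [-89.9, -0.2, -171.7]
wrist_force: [0.2, 0.8, 0.6]
grip_width: 0.495
```

```bash
python3 - <<'E'
from h import *
st();to([.593,-.350,.080],down(8.7))
d=env.get_image("side"); crop(d,"s3",235,60,305,130); 
for n in ("clip_grip","pin_hole"):print(n,env.place_of("side",n))
dt=env.get_image("top"); crop(dt,"t3",205,150,265,220)
for n in ("clip_grip","pin_hole","pin_head"):print(n,env.place_of("top",n))
crop(d,"s3f",175,190,275,265)
np.savez("im1.npz",**{a+k:v for a,d in (("t",dt),("s",d)) for k,v in d.items()})
E
```

```text
{'time': 8.85, 'position': [0.591, -0.3542, 0.2357], 'orientation': [-89.9201, -0.205, -171.7465], 'wrist_force': [0.1572, 0.8404, 0.5919], 'ft_torque': [0.0724, -0.0356, -0.012], 'grip_width': 0.4954, 'joints': [47.3519, 30.3477, -31.011, 70.6821, 15.3702, 83.0734, -63.7502]}
lin [-3.2, 155.7, -4.1] rot [-0.1, -0.4, 0.2]
s3 scale 8
clip_grip [{'centre': [0.5914, -0.3546, 0.0976], 'score': 0.59}]
pin_hole [{'centre': [0.5605, 0.0512, 0.0795], 'score': 0.68}, {'centre': [0.5898, -0.3501, 0.0459], 'score': 0.45}]
t3 scale 8
clip_grip [{'centre': [0.5932, -0.3532, 0.0893], 'score': 0.68}]
pin_hole [{'centre': [0.5601, 0.0544, 0.0773], 'score': 0.71}]
pin_head [{'centre': [0.5769, 0.1252, 0.0781], 'score': 0.45}]
s3f scale 8
```

View pics/s3.png

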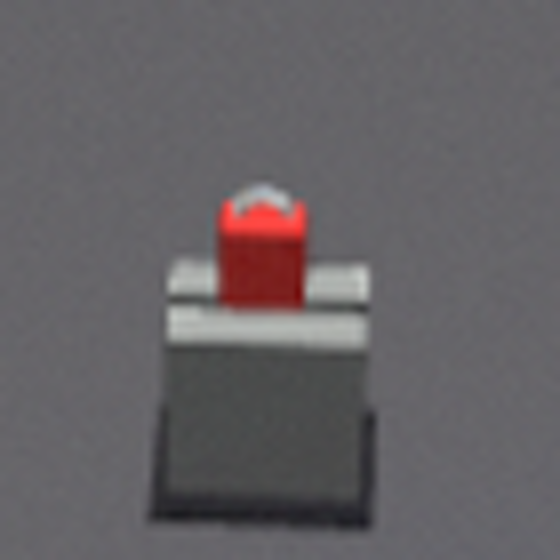

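View pics/t3.png

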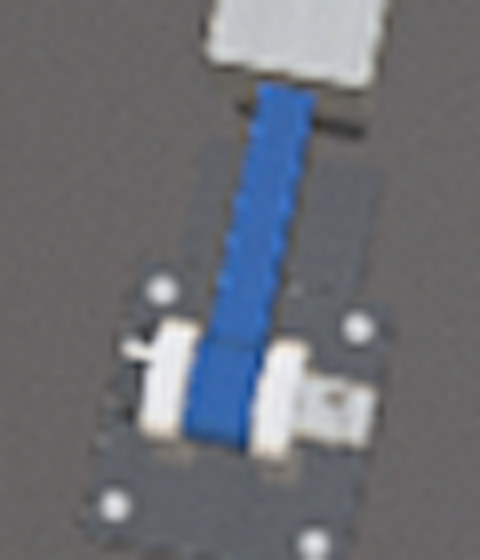

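View pics/s3f.png

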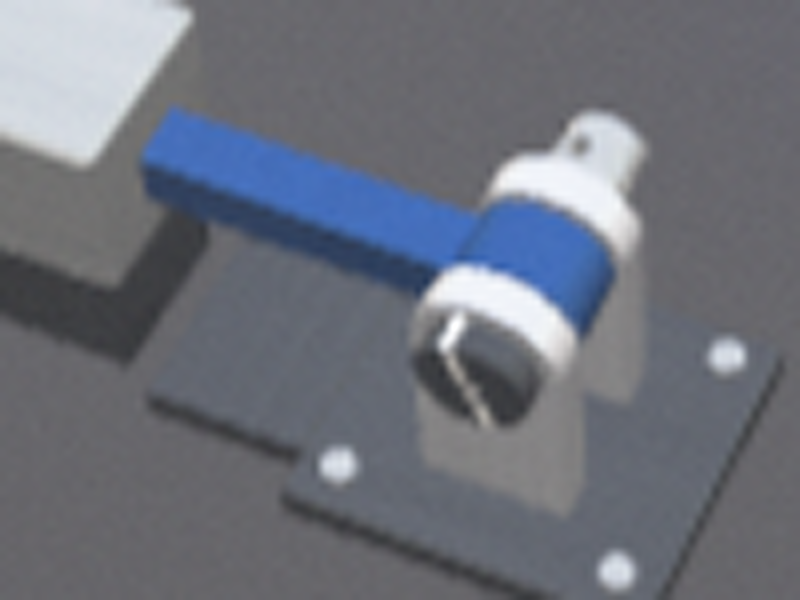

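```bash
cat > roll.py <<'E'
from h import *
z=np.load("im1.npz"); T={k[1:]:z[k] for k in z if k[0]=='t'}; S={k[1:]:z[k] for k in z if k[0]=='s'}
c,s=np.cos(np.radians(FY)),np.sin(np.radians(FY)); ex=np.array([c,s,0]);ey=np.array([-s,c,0]);O=np.array([*FX,0])
def L(p): q=p-O; return np.array([q@ex,q@ey,q[2]])*1000
def px(u,v,s,u0,v0): return (u/s+u0-.5,v/s+v0-.5)
def aty(d,uv,y):
    o,r=ray(d,*uv); k=(y-(o-O)@ey)/(r@ey); return L(o+k*r)
a=aty(S,px(443,347,8,175,190),.036);b=aty(S,px(489,425,8,175,190),.036)
print("line",a,b,"roll",np.arctan2(a[0]-b[0],a[2]-b[2]), "mid",(a+b)/2)
# head ellipse centre
print("hole side at z85:",L(atz(S,*px(580,145,8,175,190),.085)),"top:",L(atz(T,*px(336,398,8,205,150),.085)))
# pin end corners in top view at z=.075
for p in ((375,382),(368,442),(303,378),(298,435)): print(L(atz(T,*px(*p,8,205,150),.078)))
E
python3 roll.py
```

```text
line [ 6.588 36.    91.577] [-5.0931 36.     62.731 ] roll 0.3847645408741939 mid [ 0.7475 36.     77.154 ]
hole side at z85: [  4.2158 -42.4309  85.    ] top: [  4.551 -38.415  85.   ]
[ 14.0234 -50.4833  78.    ]
[ -7.7371 -52.3032  78.    ]
[ 10.4776 -24.914   78.    ]
[-10.0822 -27.3011  78.    ]
```

```bash
python3 - <<'E'
from h import *
st();to([.593,-.3512,.080],down(8.7))
E
```

```text
{'time': 9.2, 'position': [0.594, -0.3462, 0.2377], 'orientation': [-89.9897, 0.007, -171.142], 'wrist_force': [-1.1161, -0.0475, 0.3477], 'ft_torque': [0.0128, -0.0398, 0.0378], 'grip_width': 0.5022, 'joints': [47.0578, 30.0772, -31.3812, 70.9158, 15.2495, 83.0157, -63.806]}
lin [1.7, 157.7, 4.8] rot [-0.0, 0.2, -0.0]
```

Request:
{"api": "send_rows", "payload": {
  "linear": [
    [1.5,50,5],
    [1.5,100,5],
    [1.5,140,5],
    [1.5,158,5],
    [1.5,158,5]
  ],
  "rot": [
    [0,0,0],
    [0,0,0],
    [0,0,0],
    [0,0,0],
    [0,0,0]
  ],
  "gripper": [50,50,50,50,50]
}}

```text
time: 9.82
position: [0.5928, -0.3521, 0.079]
orientation: [-90.0, -0.0, -171.2]
wrist_force: [-0.3, -0.1, -0.5]
grip_width: 0.5
```

```bash
python3 - <<'E'
from h import *
d=env.get_image("side"); crop(d,"s4",235,60,305,130);
d=env.get_image("top"); crop(d,"t4",360,165,410,215);
st()
E
```

```text
s4 scale 8
t4 scale 12
{'time': 9.925, 'position': [0.594, -0.3528, 0.0814], 'orientation': [-89.9065, 0.1215, -171.229], 'wrist_force': [-0.131, 0.2141, 0.8426], 'ft_torque': [-0.0152, -0.0134, 0.0197], 'grip_width': 0.5008, 'joints': [47.2839, 36.5718, -29.6564, 80.7364, 18.6392, 67.409, -65.8546]}
```

View pics/s4.png

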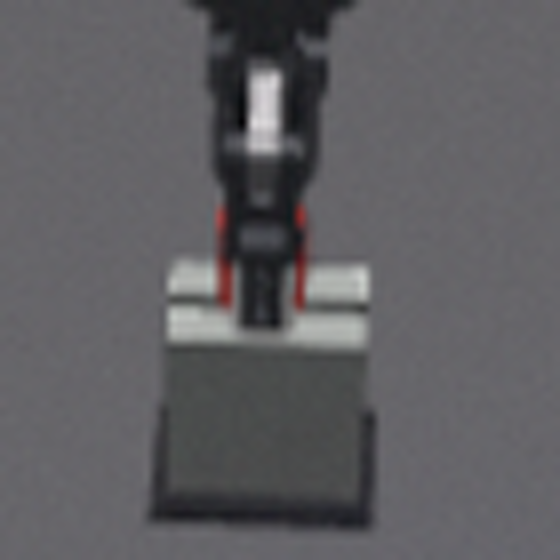

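Request:
{"api": "send_rows", "payload": {
  "linear": [
    [0,0,0],
    [0,0,0],
    [0,0,0],
    [0,0,0],
    [0,0,0]
  ],
  "rot": [
    [0,0,0],
    [0,0,0],
    [0,0,0],
    [0,0,0],
    [0,0,0]
  ],
  "gripper": [10,10,10,10,10],
  "force": 25
}}

```text
time: 10.55
position: [0.5937, -0.3522, 0.081]
orientation: [-90.0, 0.1, -171.2]
wrist_force: [-1.5, 2.7, 6.9]
grip_width: 0.186
```

```bash
python3 - <<'E'
from h import *
st()
E
```

```text
{'time': 10.55, 'position': [0.5937, -0.3522, 0.081], 'orientation': [-89.9658, 0.0965, -171.219], 'wrist_force': [-1.4654, 2.6699, 6.8765], 'ft_torque': [0.6125, 0.408, -0.0133], 'grip_width': 0.1856, 'joints': [47.2857, 36.5687, -29.6757, 80.7925, 18.608, 67.4117, -65.8628]}
```

Request:
{"api": "send_rows", "payload": {
  "linear": [
    [0,-20,0],
    [0,-60,0],
    [0,-100,0],
    [0,-140,0],
    [0,-180,0]
  ],
  "rot": [
    [0,0,0],
    [0,0,0],
    [0,0,0],
    [0,0,0],
    [0,0,0]
  ],
  "gripper": [10,10,10,10,10]
}}

```text
time: 11.18
position: [0.5928, -0.3527, 0.2624]
orientation: [-89.9, 0.1, -171.3]
wrist_force: [0.1, -0.5, -1.1]
grip_width: 0.184
```

```bash
python3 - <<'E'
from h import *
st()
d=env.get_image("side"); crop(d,"s5",225,20,315,130); print(env.place_of("side","clip_tip"),env.place_of("side","clip_grip"))
d2=env.get_image("top"); crop(d2,"t5",360,155,430,215);print(env.place_of("top","clip_tip"),env.place_of("top","clip_grip"))
st()
E
```

```text
{'time': 11.175, 'position': [0.5928, -0.3527, 0.2624], 'orientation': [-89.9325, 0.0709, -171.2501], 'wrist_force': [0.1145, -0.5123, -1.0974], 'ft_torque': [-0.0065, 0.0184, 0.027], 'grip_width': 0.1838, 'joints': [47.1415, 29.7881, -31.3223, 68.2914, 15.0362, 85.704, -63.0763]}
s5 scale 5
[{'centre': [0.5858, -0.3555, 0.1857], 'score': 0.5}] [{'centre': [0.5896, -0.3538, 0.2808], 'score': 0.7}]
t5 scale 10
[{'centre': [0.5879, -0.3518, 0.1939], 'score': 0.39}] [{'centre': [0.5967, -0.354, 0.2685], 'score': 0.41}, {'centre': [0.735, -0.1204, 0.0024], 'score': 0.4}]
{'time': 11.475, 'position': [0.5924, -0.3526, 0.2587], 'orientation': [-90.0268, -0.0617, -171.2468], 'wrist_force': [0.5471, 0.1347, -0.1252], 'ft_torque': [0.0099, 0.0182, -0.0187], 'grip_width': 0.1846, 'joints': [47.1402, 29.9285, -31.2865, 68.5409, 15.0697, 85.4924, -63.1105]}
```

View pics/s5.png

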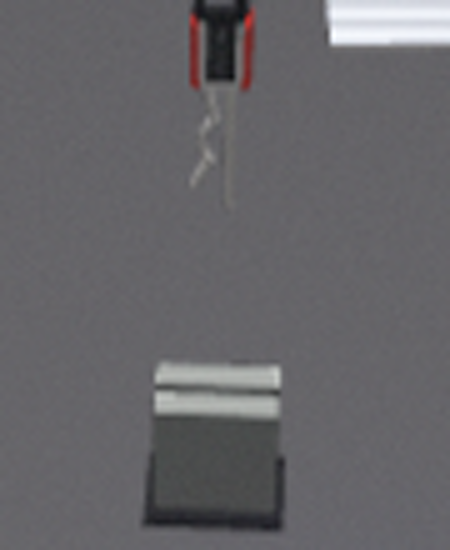

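View pics/t5.png

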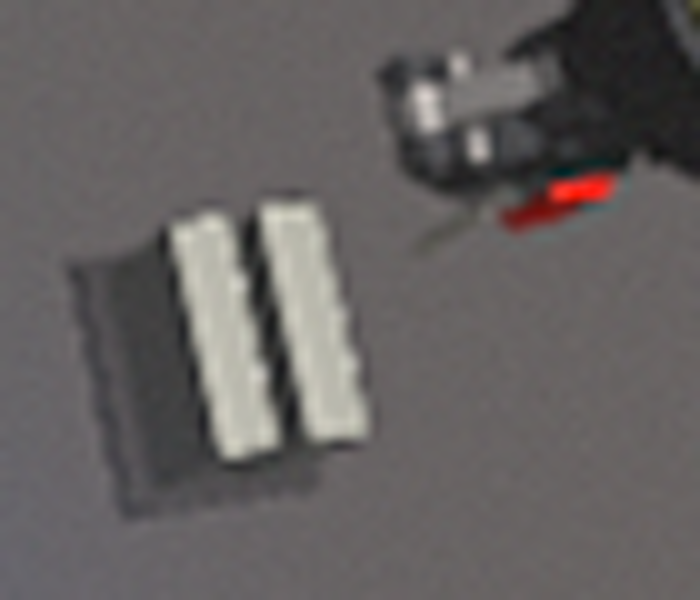

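```bash
python3 - <<'E'
from h import *
d=env.get_image("side");st()
R=down(8.7); s=env.sense(); p=np.array(s["position"]); Rm=Ro.from_euler('xyz',s["orientation"],degrees=True).as_matrix()
# predicted points
ex=-Rm[:,0]
for nm,X in (("tip",p-.005*ex-[0,0,.073]),("gripTL",p+.015*ex+[0,0,.013-.018])):
    u=proj(d,X); print(nm,X,u, "crop5",(u+.5-[225,20])*5)
n=Rm[:,2]
for u,v in ((231,207),(230,207),(229,110),(192,185),(191,85),(252,87)):
    o,r=ray(d,u/5+225-.5,v/5+20-.5); k=((p-o)@n)/(r@n); q=o+k*r-p; print((u,v),"clip x,z rel TCP mm",q@ex*1000,q[2]*1000)
crop(d,"s6",225,0,315,70)
E
```

```text
{'time': 11.525, 'position': [0.5924, -0.3525, 0.2583], 'orientation': [-90.0482, -0.0857, -171.2433], 'wrist_force': [-0.0456, 0.252, -0.7259], 'ft_torque': [-0.0192, 0.0176, -0.0052], 'grip_width': 0.1809, 'joints': [47.138, 29.9509, -31.2843, 68.5559, 15.0716, 85.489, -63.1113]}
tip [ 0.5874 -0.3533  0.1853] [270.1294  62.6073] crop5 [228.1468 215.5365]
gripTL [ 0.6072 -0.3502  0.2533] [262.5758  38.0863] crop5 [190.3791  92.9317]
(231, 207) clip x,z rel TCP mm -6.271106393526582 -67.93061195631455
(230, 207) clip x,z rel TCP mm -5.755394898052935 -67.94453134865385
(229, 110) clip x,z rel TCP mm -4.215828612746292 -13.696786418850193
(192, 185) clip x,z rel TCP mm 13.932932708016892 -55.77368349057765
(191, 85) clip x,z rel TCP mm 14.72183834870071 -0.8097119470555914
(252, 87) clip x,z rel TCP mm -15.28389943059476 -1.1725221225136195
s6 scale 8
```

View pics/s6.png

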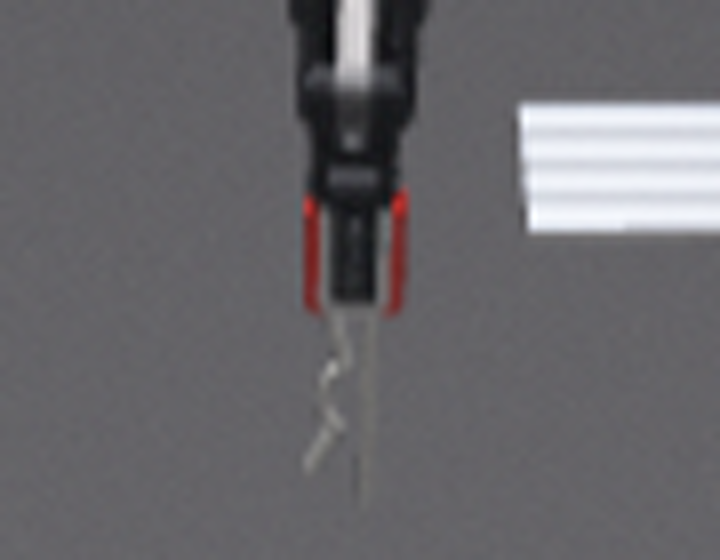

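```bash
cat >> h.py <<'E'
TIP=np.array([.005,.073,0])
def tcp_for(tiprel,tilt,off=(0,0)):
    """TCP so that clip tip is tiprel (m) above hole centre along leg axis, off = extra fixture x,y"""
    R=down(FY,tilt); u=-R[:,1]; H=fix(off[0],-.040+off[1],.075)
    return H+u*tiprel-R@TIP, R
def tiploc():
    s=env.sense(); R=Ro.from_euler('xyz',s["orientation"],degrees=True).as_matrix()
    p=np.array(s["position"])+R@TIP; q=p-fix(0,-.04,.075); c,s_=np.cos(np.radians(FY)),np.sin(np.radians(FY))
    return np.array([q[0]*c+q[1]*s_,-q[0]*s_+q[1]*c,q[2]])*1000
E
python3 - <<'E'
from h import *
p,R=tcp_for(.0254,.39); print(p); to(p,R); p[2]=.27; to(p,down(FY))
E
```

```text
[0.5987 0.0428 0.1641]
lin [-66.6, 94.4, -389.7] rot [-4.0, 20.6, -22.0]
lin [-66.5, -11.5, -389.7] rot [0.0, 20.8, 0.1]
```

Request:
{"api": "send_rows", "payload": {
  "linear": [
    [-8,-2,-45],
    [-17,-4,-100],
    [-27,-6,-158],
    [-37,-8,-216],
    [-46,-10,-270]
  ],
  "rot": [
    [0,6,0],
    [0,12,0],
    [0,18,0],
    [0,20.8,0],
    [0,20.8,0]
  ],
  "gripper": [10,10,10,10,10]
}}

```text
time: 12.15
position: [0.5966, -0.0766, 0.2686]
orientation: [-90.0, -0.1, 167.9]
wrist_force: [0.7, -0.3, -0.2]
grip_width: 0.184
```

```bash
python3 - <<'E'
from h import *
st();p,R=tcp_for(.0454,.39); print(p); to(p,R)
E
```

```text
{'time': 12.15, 'position': [0.5966, -0.0766, 0.2686], 'orientation': [-89.9884, -0.0734, 167.941], 'wrist_force': [0.7321, -0.2651, -0.2403], 'ft_torque': [-0.0443, -0.0878, -0.0096], 'grip_width': 0.1842, 'joints': [30.8232, 18.6379, -35.3734, 82.6488, 10.7547, 82.1873, -106.6587]}
[0.6062 0.0412 0.1826]
lin [15.1, 86.0, -117.2] rot [-0.0, 0.0, -22.3]
```

Request:
{"api": "send_rows", "payload": {
  "linear": [
    [4,10,-40],
    [8,20,-80],
    [12,40,-110],
    [15,65,-117],
    [15,85,-117]
  ],
  "rot": [
    [0,0,-7],
    [0,0,-15],
    [0,0,-22.3],
    [0,0,-22.3],
    [0,0,-22.3]
  ],
  "gripper": [10,10,10,10,10]
}}

```text
time: 12.78
position: [0.6064, 0.0396, 0.1819]
orientation: [-90.0, -22.4, 168.0]
wrist_force: [-0.4, -1.1, -1.4]
grip_width: 0.184
```

```bash
python3 - <<'E'
from h import *
d2=env.get_image("top"); d=env.get_image("side")
d2=env.get_image("top"); d=env.get_image("side")
st();print(tiploc());p,R=tcp_for(.0454,.39); print(p); to(p,R)
crop(d,"s7",175,170,275,245); crop(d2,"t7",205,140,275,215)
print((proj(d,fix(0,0,0)),))
s=env.sense();Rm=Ro.from_euler('xyz',s["orientation"],degrees=True).as_matrix();tp=np.array(s["position"])+Rm@TIP
r=.39;H=fix(.0104*np.sin(r),-.04,.075+.0104*np.cos(r))
for dd,u0,v0,sc in ((d,175,170,8),(d2,205,140,8)):
    for X in (tp,H): print((proj(dd,X)+.5-[u0,v0])*sc)
E
```

```text
{'time': 12.975, 'position': [0.607, 0.0378, 0.185], 'orientation': [-89.966, -22.2516, 167.8732], 'wrist_force': [-0.476, -0.5761, -0.4457], 'ft_torque': [-0.0489, -0.4433, 0.0218], 'grip_width': 0.1871, 'joints': [16.5495, 39.5487, -35.0936, 67.7018, 11.4281, 98.7465, -118.1703]}
[18.9177 -3.1988 44.3737]
[0.6062 0.0412 0.1826]
lin [0.5, 2.8, -3.2] rot [-0.0, -0.1, -0.1]
s7 scale 8
t7 scale 8
(array([241.6872, 245.0255]),)
[527.7639 204.8433]
[577.1576 312.6534]
[354.4013 424.0016]
[340.0749 480.6519]
```

View pics/s7.png

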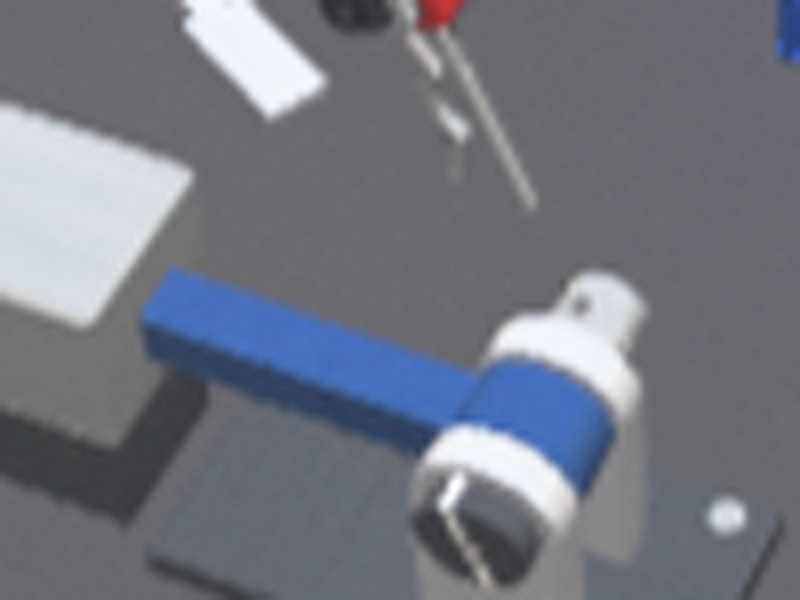

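View pics/t7.png

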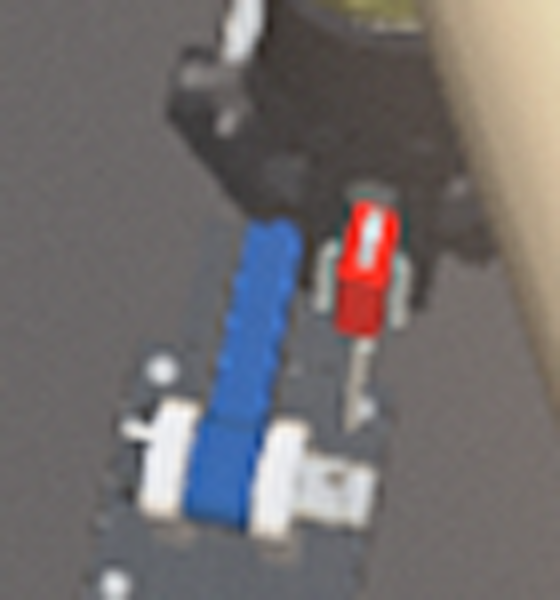

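Request:
{"api": "send_rows", "payload": {
  "linear": [
    [0.5,10,-3],
    [0.5,20,-3],
    [0.5,29,-3],
    [0.5,29,-3]
  ],
  "rot": [
    [0,0,0],
    [0,0,0],
    [0,0,0],
    [0,0,0]
  ],
  "gripper": [10,10,10,10]
}}

```text
time: 13.48
position: [0.5958, 0.0439, 0.157]
orientation: [-90.0, -22.4, 167.9]
wrist_force: [0.3, 0.4, -0.7]
grip_width: 0.184
```

```bash
cat > look.py <<'E'
from h import *
import sys
n=sys.argv[1]
d2=env.get_image("top"); d=env.get_image("side")
s=st();print(tiploc());p,R=tcp_for(.0174,.39); to(p,R)
crop(d,"s"+n,225,180,265,210); crop(d2,"t"+n,230,180,260,205)
Rm=Ro.from_euler('xyz',s["orientation"],degrees=True).as_matrix();tp=np.array(s["position"])+Rm@TIP
r=.39;H=fix(.0104*np.sin(r),-.04,.075+.0104*np.cos(r))
for dd,u0,v0,sc in ((d,225,180,20),(d2,230,180,24)):
    for X in (tp,H): print((proj(dd,X)+.5-[u0,v0])*sc)
    for e in ((.005,0,0),(0,.005,0)): print("  5mm fixture",e,(proj(dd,H+fix(*e)-fix(0,0,0))-proj(dd,H))*sc if 0 else (proj(dd,H+(fix(*e)-fix(0,0,0)))-proj(dd,H))*sc)
E
python3 look.py 8
```

```text
{'time': 13.575, 'position': [0.5964, 0.044, 0.1578], 'orientation': [-89.9958, -22.2929, 167.9475], 'wrist_force': [-0.4887, 0.3872, -1.3876], 'ft_torque': [-0.0964, -0.4104, 0.0064], 'grip_width': 0.181, 'joints': [16.9443, 39.4313, -35.276, 71.4863, 11.4264, 95.2761, -118.6509]}
[ 7.2176  0.7115 17.1359]
lin [0.1, 1.2, 0.7] rot [-0.0, 0.0, -0.1]
s8 scale 20
t8 scale 24
[410.9573 533.6757]
[442.8939 581.6334]
  5mm fixture (0.005, 0, 0) [-41.9421 -14.5815]
  5mm fixture (0, 0.005, 0) [-19.3873  33.4695]
[417.6748 443.5258]
[420.2247 481.9556]
  5mm fixture (0.005, 0, 0) [  8.3761 -40.848 ]
  5mm fixture (0, 0.005, 0) [-41.3681  -8.0356]
```

View pics/s8.png

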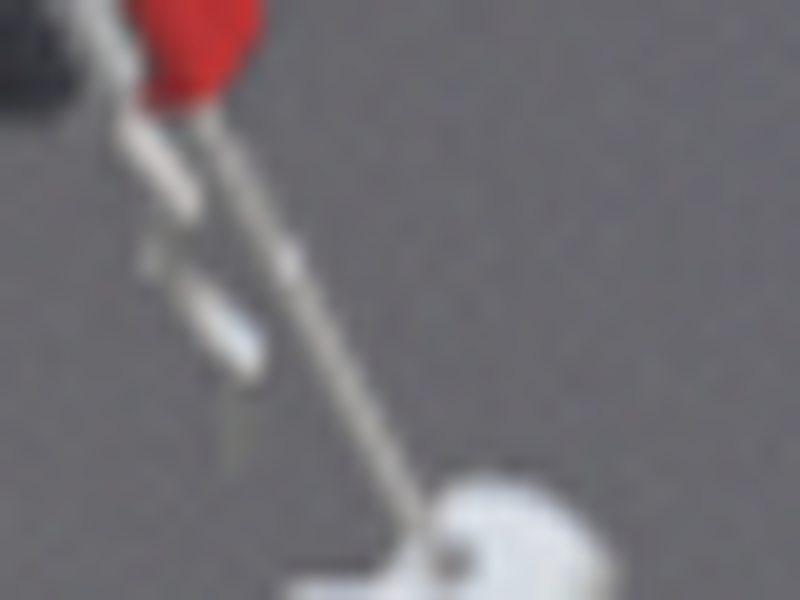

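View pics/t8.png

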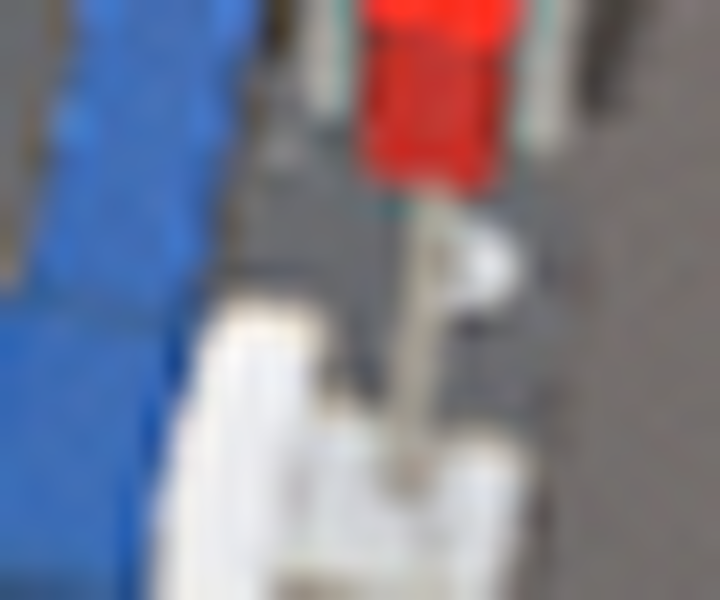

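```bash
cat > ov.py <<'E'
from h import *
z=np.load("im1.npz"); T={k[1:]:z[k] for k in z if k[0]=='t'}; S={k[1:]:z[k] for k in z if k[0]=='s'}
a=np.linspace(0,2*np.pi,60)
pts=[fix(.012*np.sin(t),-.053,.075+.012*np.cos(t)) for t in a]
pts+=[fix(.017*np.sin(t),.036,.075+.017*np.cos(t)) for t in a]
pts+=[fix(.022*np.sin(t),-.026,.075+.022*np.cos(t)) for t in a if np.cos(t)>0]
r=.39; ax=np.array([np.sin(r),0,np.cos(r)]);bx=np.array([np.cos(r),0,-np.sin(r)])
for t in a:
    q=.0104*ax+bx*.00325*np.clip(1.5*np.cos(t),-1,1)+np.array([0,1,0])*.00375*np.clip(1.5*np.sin(t),-1,1)
    pts.append(fix(q[0],-.04+q[1],.075+q[2]))
crop(S,"ovs",220,185,265,250,[proj(S,p) for p in pts]); crop(T,"ovt",215,180,260,215,[proj(T,p) for p in pts])
E
python3 ov.py
```

```text
ovs scale 9
ovt scale 17
```

View pics/ovs.png

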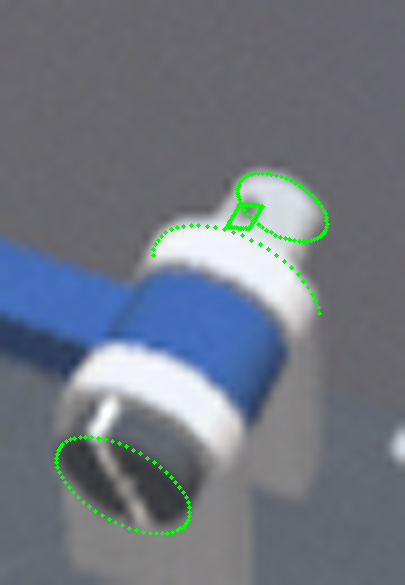

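View pics/ovt.png

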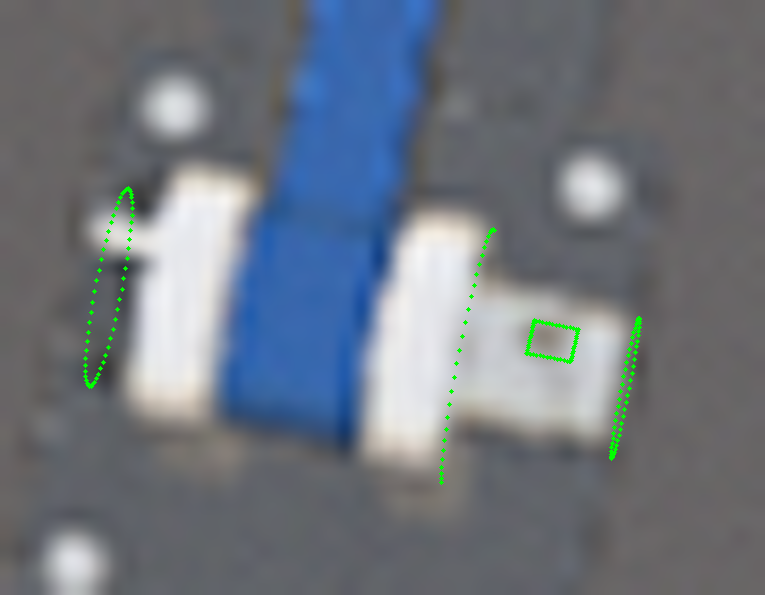

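```bash
cat > ov2.py <<'E'
from h import *
import sys
n=sys.argv[1]
d2=env.get_image("top"); d=env.get_image("side")
s=st();print("tip",tiploc())
Rm=Ro.from_euler('xyz',s["orientation"],degrees=True).as_matrix();p=np.array(s["position"])
leg=[p+Rm@(TIP+np.array([sx*.0025,-k,0])) for k in np.linspace(0,.055,25) for sx in (-1,1)]
leg2=[p+Rm@(TIP+np.array([0,-k,sx*.0025])) for k in np.linspace(0,.055,25) for sx in (-1,1)]
a=np.linspace(0,2*np.pi,60)
pe=[fix(.012*np.sin(t),-.053,.075+.012*np.cos(t)) for t in a]
ed=[fix(.012*sx,y,.075) for sx in (-1,1) for y in np.linspace(-.053,-.026,12)]
crop(d,"os"+n,222,180,262,210,[proj(d,q) for q in leg+pe]); crop(d2,"ot"+n,228,178,262,208,[proj(d2,q) for q in leg2+pe+ed])
E
python3 ov2.py 9
```

```text
{'time': 13.675, 'position': [0.5967, 0.0441, 0.158], 'orientation': [-90.0066, -22.2661, 167.9505], 'wrist_force': [0.2933, -0.8171, -0.4691], 'ft_torque': [-0.0591, -0.3896, 0.0081], 'grip_width': 0.1802, 'joints': [16.9373, 39.427, -35.2774, 71.4606, 11.427, 95.2757, -118.6507]}
tip [ 7.441   0.8308 17.3124]
os9 scale 20
ot9 scale 20
```

View pics/os9.png

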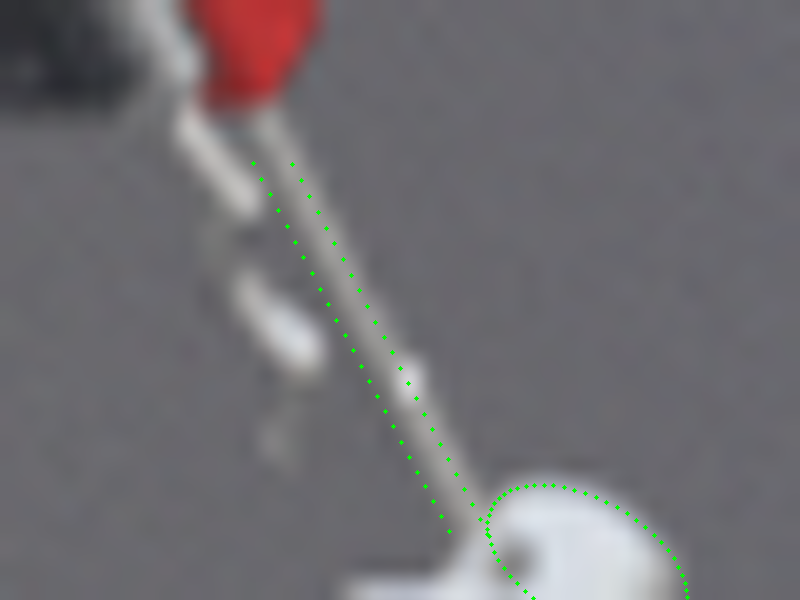

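View pics/ot9.png

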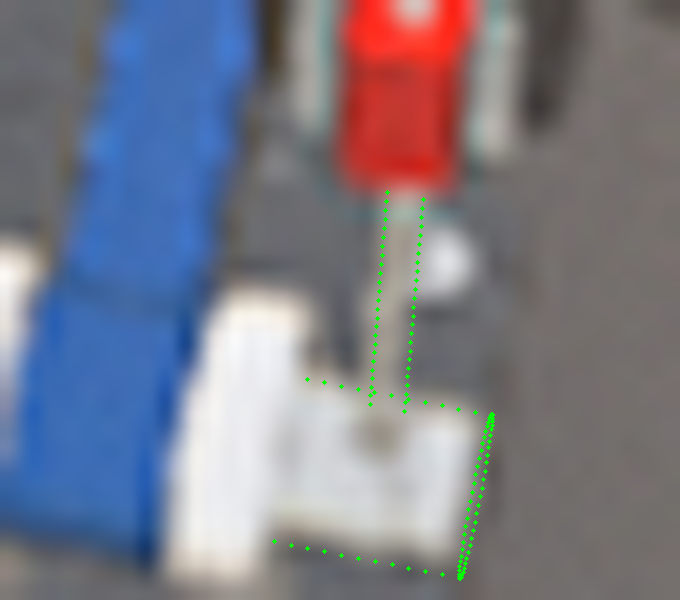

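```bash
cat > ov3.py <<'E'
from h import *
import sys
n=sys.argv[1]
d2=env.get_image("top"); d=env.get_image("side")
s=st();print("tip",tiploc())
Rm=Ro.from_euler('xyz',s["orientation"],degrees=True).as_matrix();p=np.array(s["position"])
B=[]
k=np.linspace(-1,1,15)
for a in (-1,1):
  for b in (-1,1):
    B+=[p+Rm@np.array([.015*a,-.013+.018*b,.008*t]) for t in k]+[p+Rm@np.array([.015*t,-.013+.018*a,.008*b]) for t in k]+[p+Rm@np.array([.015*a,-.013+.018*t,.008*b]) for t in k]
print((proj(d,B[0])),proj(d2,B[0]))
crop(d,"gs"+n,215,150,255,190,[proj(d,q) for q in B]); crop(d2,"gt"+n,233,155,263,195,[proj(d2,q) for q in B])
E
python3 ov3.py 9
```

```text
{'time': 13.775, 'position': [0.5966, 0.0441, 0.1579], 'orientation': [-90.0062, -22.2719, 167.952], 'wrist_force': [0.4519, 0.4446, -0.1969], 'ft_torque': [-0.0947, -0.3989, 0.0012], 'grip_width': 0.1863, 'joints': [16.9346, 39.4308, -35.2762, 71.4641, 11.4258, 95.2739, -118.6515]}
tip [ 7.4003  0.8533 17.2535]
[216.0337 172.6277] [247.1171 170.3638]
gs9 scale 15
gt9 scale 15
```

View pics/gs9.png

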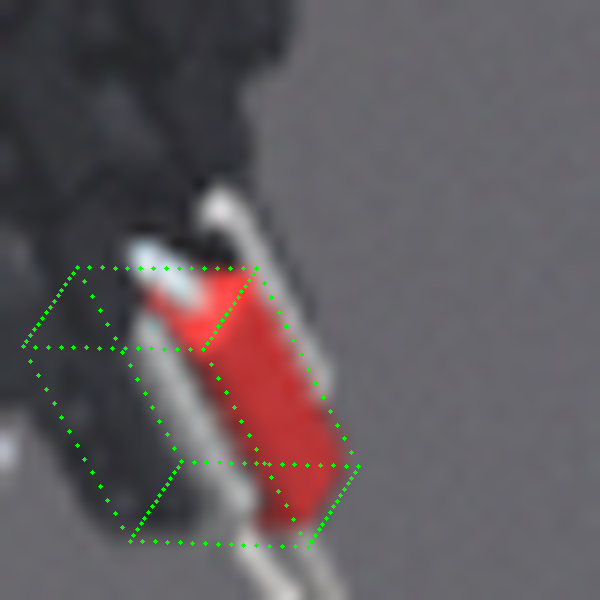

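View pics/gt9.png

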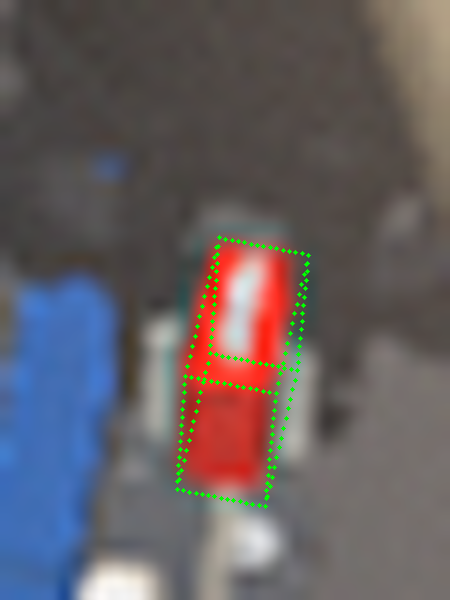

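```bash
python3 - <<'E'
from h import *
d=env.get_image("side"); g=cv2.cvtColor(d["color"],cv2.COLOR_RGB2GRAY)
print("cols",list(range(234,260)))
for v in range(188,214): print(v,g[v,234:260].tolist())
s=env.sense();Rm=Ro.from_euler('xyz',s["orientation"],degrees=True).as_matrix();p=np.array(s["position"])
for k in (0,.02,.04): print(k,proj(d,p+Rm@(TIP-[0,k,0])))
np.save("side_now.npy",d["color"])
d=env.get_image("top"); g=cv2.cvtColor(d["color"],cv2.COLOR_RGB2GRAY)
print("top cols",list(range(238,256)))
for v in range(188,208): print(v,g[v,238:256].tolist())
for k in (0,.02,.04): print(k,proj(d,p+Rm@(TIP-[0,k,0])))
np.save("top_now.npy",d["color"])
E
```

```text
cols [234, 235, 236, 237, 238, 239, 240, 241, 242, 243, 244, 245, 246, 247, 248, 249, 250, 251, 252, 253, 254, 255, 256, 257, 258, 259]
188 [134, 125, 158, 126, 106, 105, 108, 104, 105, 104, 104, 106, 105, 104, 103, 104, 105, 107, 105, 105, 104, 105, 105, 105, 104, 104]
189 [184, 126, 140, 152, 114, 104, 106, 105, 105, 105, 105, 107, 103, 106, 104, 104, 104, 105, 107, 106, 106, 106, 106, 105, 104, 105]
190 [171, 116, 123, 159, 128, 109, 105, 106, 107, 105, 107, 106, 103, 105, 105, 105, 106, 107, 104, 105, 104, 105, 104, 105, 103, 106]
191 [103, 105, 110, 139, 155, 114, 106, 107, 104, 106, 105, 105, 103, 104, 106, 105, 105, 105, 103, 106, 105, 103, 106, 106, 105, 105]
192 [104, 107, 105, 120, 158, 128, 105, 106, 105, 106, 105, 106, 103, 106, 104, 105, 105, 104, 105, 106, 104, 104, 105, 103, 106, 107]
193 [137, 109, 103, 109, 137, 152, 106, 103, 105, 105, 106, 105, 105, 105, 106, 104, 104, 104, 106, 106, 105, 105, 103, 107, 106, 105]
194 [171, 137, 109, 103, 119, 156, 120, 106, 103, 107, 104, 105, 106, 104, 105, 105, 105, 107, 105, 106, 105, 105, 105, 104, 104, 102]
195 [164, 184, 172,
[... 3963 characters left out ...]
, 214, 211, 212, 197, 187, 203, 213, 213, 156, 89, 107, 110, 111]
202 [237, 234, 232, 216, 206, 216, 213, 208, 209, 191, 195, 213, 205, 147, 98, 110, 110, 111]
203 [237, 235, 227, 204, 202, 209, 210, 212, 211, 198, 202, 217, 194, 131, 98, 109, 109, 112]
204 [235, 236, 227, 173, 147, 159, 177, 191, 196, 193, 196, 211, 176, 117, 107, 107, 109, 111]
205 [228, 234, 213, 141, 105, 97, 108, 128, 144, 138, 139, 167, 147, 109, 106, 107, 109, 111]
206 [191, 211, 182, 135, 117, 103, 100, 99, 103, 103, 92, 110, 103, 97, 109, 109, 111, 109]
207 [143, 154, 145, 132, 119, 104, 101, 105, 105, 105, 103, 107, 97, 100, 112, 109, 109, 110]
0 [246.8586 197.9224]
0.02 [247.1748 194.1715]
0.04 [247.5009 190.3034]
```

```bash
python3 - <<'E'
from h import *
z=np.load("im1.npz"); g=cv2.cvtColor(z["tcolor"],cv2.COLOR_RGB2GRAY)
print(list(range(240,254)))
for v in range(196,204): print(v,g[v,240:254].tolist())
g=cv2.cvtColor(z["scolor"],cv2.COLOR_RGB2GRAY)
for v in range(203,212): print(v,g[v,240:254].tolist())
for t in (.0174,.0134): p,R=tcp_for(t,.39,(-.0013,.00085)); to(p,R)
E
```

```text
[240, 241, 242, 243, 244, 245, 246, 247, 248, 249, 250, 251, 252, 253]
196 [231, 233, 206, 150, 131, 108, 99, 99, 100, 94, 97, 98, 87, 91]
197 [229, 228, 208, 186, 185, 171, 163, 154, 128, 113, 106, 99, 87, 94]
198 [229, 219, 201, 201, 206, 200, 185, 180, 165, 166, 163, 132, 98, 94]
199 [230, 214, 190, 199, 202, 177, 142, 143, 175, 202, 209, 170, 109, 99]
200 [231, 205, 181, 201, 202, 184, 157, 152, 186, 205, 210, 165, 95, 101]
201 [231, 207, 187, 201, 201, 202, 189, 179, 193, 203, 202, 146, 81, 102]
202 [226, 207, 197, 206, 205, 199, 198, 183, 184, 203, 197, 140, 91, 102]
203 [221, 196, 192, 198, 199, 204, 202, 190, 192, 207, 184, 122, 90, 100]
203 [103, 105, 105, 105, 105, 103, 104, 104, 117, 118, 105, 104, 104, 105]
204 [106, 106, 104, 104, 103, 107, 112, 155, 180, 182, 174, 158, 123, 106]
205 [104, 103, 104, 104, 103, 98, 174, 204, 219, 219, 218, 207, 184, 141]
206 [102, 106, 102, 106, 105, 125, 202, 198, 210, 219, 216, 218, 218, 196]
207 [104, 105, 104, 107, 119, 177, 183, 151, 170, 216, 217, 218, 219, 218]
208 [102, 105, 106, 112, 162, 196, 173, 131, 164, 212, 215, 216, 218, 210]
209 [172, 175, 175, 188, 210, 211, 192, 177, 202, 217, 215, 216, 218, 203]
210 [232, 234, 235, 237, 236, 235, 229, 218, 218, 220, 216, 215, 216, 192]
211 [244, 243, 243, 243, 243, 243, 241, 236, 229, 225, 219, 215, 210, 175]
lin [1.4, 1.8, -0.0] rot [-0.0, 0.0, -0.1]
lin [1.4, 5.8, -0.0] rot [-0.0, 0.0, -0.1]
```

Request:
{"api": "send_rows", "payload": {
  "linear": [
    [1.1,3,0.4],
    [1.1,5.5,0.4],
    [1.1,5.5,0.4]
  ],
  "rot": [
    [0,0,0],
    [0,0,0],
    [0,0,0]
  ],
  "gripper": [10,10,10]
}}

```text
time: 14.25
position: [0.5931, 0.0444, 0.1527]
orientation: [-90.0, -22.3, 168.0]
wrist_force: [0.3, -0.2, -0.1]
grip_width: 0.186
```

```bash
cat > num.py <<'E'
from h import *
s=st();print("tip",tiploc())
d2=env.get_image("top");d=env.get_image("side"); g=cv2.cvtColor(d["color"],cv2.COLOR_RGB2GRAY)
print(list(range(238,254)))
for v in range(196,212): print(v,g[v,238:254].tolist())
g=cv2.cvtColor(d2["color"],cv2.COLOR_RGB2GRAY)
print("top",list(range(242,254)))
for v in range(192,204): print(v,g[v,242:254].tolist())
E
python3 num.py
```

```text
{'time': 14.25, 'position': [0.5931, 0.0444, 0.1527], 'orientation': [-89.9891, -22.3184, 167.9532], 'wrist_force': [0.2821, -0.1902, -0.0909], 'ft_torque': [-0.0733, -0.4241, 0.0383], 'grip_width': 0.1858, 'joints': [17.1386, 39.2783, -35.3207, 72.4071, 11.3971, 94.5717, -118.6876]}
tip [ 3.8488  0.3172 12.1099]
[238, 239, 240, 241, 242, 243, 244, 245, 246, 247, 248, 249, 250, 251, 252, 253]
196 [107, 103, 128, 162, 126, 106, 105, 106, 107, 107, 104, 103, 104, 104, 104, 106]
197 [145, 106, 111, 148, 152, 113, 103, 105, 104, 106, 105, 106, 103, 104, 105, 104]
198 [196, 145, 109, 127, 162, 126, 106, 106, 104, 106, 105, 103, 104, 102, 104, 104]
199 [194, 151, 110, 111, 146, 152, 112, 104, 105, 106, 104, 105, 105, 105, 105, 104]
200 [141, 111, 106, 105, 126, 162, 125, 107, 105, 105, 105, 104, 106, 104, 106, 104]
201 [114, 105, 105, 105, 112, 142, 154, 112, 106, 104, 105, 107, 105, 106, 102, 104]
202 [114, 105, 102, 105, 104, 125, 160, 128, 108, 104, 106, 105, 105, 106, 105, 103]
203 [116, 102, 106, 107, 107, 112, 142, 155, 113, 103, 117, 121, 108, 104, 106, 107]
204 [110, 102, 105, 107,
[... 792 characters left out ...]
08, 151, 103, 102, 133, 169, 137, 93, 101, 105, 111, 108]
194 [229, 159, 105, 97, 151, 166, 123, 103, 105, 108, 104, 107]
195 [215, 133, 105, 95, 136, 155, 122, 105, 107, 111, 105, 105]
196 [216, 156, 140, 105, 141, 151, 115, 101, 106, 106, 97, 99]
197 [217, 198, 197, 163, 157, 152, 123, 123, 115, 106, 96, 100]
198 [211, 211, 218, 197, 167, 162, 162, 176, 176, 143, 108, 102]
199 [199, 209, 214, 178, 149, 152, 182, 213, 219, 181, 119, 109]
200 [192, 209, 213, 192, 164, 161, 195, 215, 221, 171, 105, 108]
201 [197, 211, 212, 213, 202, 188, 204, 213, 212, 154, 91, 110]
202 [208, 217, 214, 209, 211, 191, 194, 216, 205, 147, 100, 109]
203 [199, 211, 212, 212, 213, 198, 203, 218, 196, 132, 99, 111]
```

Request:
{"api": "send_rows", "payload": {
  "linear": [
    [0.2,1,0.15],
    [0.2,2,0.15],
    [0.2,3,0.15],
    [0.2,4,0.15]
  ],
  "rot": [
    [0,0,0],
    [0,0,0],
    [0,0,0],
    [0,0,0]
  ],
  "gripper": [10,10,10,10]
}}

```text
time: 14.85
position: [0.5918, 0.0445, 0.1493]
orientation: [-90.0, -22.3, 167.9]
wrist_force: [-0.1, -0.3, -0.6]
grip_width: 0.181
```

```bash
python3 num.py
```

```text
{'time': 14.85, 'position': [0.5918, 0.0445, 0.1493], 'orientation': [-89.9976, -22.2665, 167.9452], 'wrist_force': [-0.0632, -0.3153, -0.6478], 'ft_torque': [-0.1732, -0.6525, -0.0502], 'grip_width': 0.1805, 'joints': [17.2358, 39.2355, -35.334, 72.9104, 11.4164, 94.0832, -118.7141]}
tip [2.5716 0.2212 8.6649]
[238, 239, 240, 241, 242, 243, 244, 245, 246, 247, 248, 249, 250, 251, 252, 253]
196 [107, 105, 129, 160, 127, 108, 105, 106, 106, 104, 106, 106, 105, 106, 105, 107]
197 [117, 102, 111, 145, 152, 113, 106, 103, 107, 106, 105, 107, 104, 104, 103, 106]
198 [164, 112, 104, 127, 163, 127, 108, 106, 103, 105, 107, 105, 102, 105, 103, 105]
199 [203, 192, 122, 111, 143, 152, 111, 103, 107, 107, 103, 104, 104, 106, 102, 104]
200 [181, 222, 130, 105, 124, 159, 126, 106, 105, 104, 105, 103, 104, 105, 103, 106]
201 [125, 164, 111, 107, 111, 141, 154, 113, 106, 104, 104, 104, 106, 105, 104, 108]
202 [112, 111, 102, 103, 102, 125, 160, 128, 108, 108, 102, 106, 105, 104, 104, 107]
203 [112, 113, 103, 105, 106, 108, 140, 155, 111, 106, 114, 121, 110, 105, 105, 105]
204 [114, 111, 106, 106, 1
[... 789 characters left out ...]
209, 153, 104, 99, 123, 168, 141, 92, 99, 106, 112, 109]
194 [228, 158, 106, 101, 135, 167, 139, 103, 107, 109, 107, 108]
195 [215, 133, 109, 96, 137, 155, 125, 104, 106, 109, 101, 106]
196 [218, 155, 139, 103, 138, 154, 121, 105, 105, 107, 98, 100]
197 [217, 197, 196, 162, 153, 155, 125, 119, 117, 106, 97, 100]
198 [210, 211, 221, 196, 167, 161, 157, 176, 175, 143, 106, 104]
199 [201, 210, 214, 174, 147, 149, 176, 215, 218, 183, 119, 108]
200 [191, 211, 214, 185, 159, 165, 195, 217, 223, 172, 105, 108]
201 [197, 214, 213, 211, 201, 190, 202, 214, 214, 155, 91, 109]
202 [208, 215, 213, 211, 210, 193, 196, 214, 207, 149, 97, 111]
203 [202, 209, 212, 214, 214, 199, 201, 220, 196, 130, 96, 109]
```

Request:
{"api": "send_rows", "payload": {
  "linear": [
    [0,1,0],
    [0,2,0],
    [0,3,0],
    [0,3,0]
  ],
  "rot": [
    [0,0,0],
    [0,0,0],
    [0,0,0],
    [0,0,0]
  ],
  "gripper": [10,10,10,10]
}}

```text
time: 15.45
position: [0.5906, 0.0448, 0.1465]
orientation: [-90.0, -22.3, 167.9]
wrist_force: [2.0, -0.4, -1.1]
grip_width: 0.183
```

```bash
python3 - <<'E'
from h import *
st();print(tiploc())
E
```

```text
{'time': 15.45, 'position': [0.5906, 0.0448, 0.1465], 'orientation': [-89.9951, -22.2825, 167.9481], 'wrist_force': [2.0099, -0.3566, -1.1122], 'ft_torque': [-0.2465, -1.0718, 0.004], 'grip_width': 0.1828, 'joints': [17.2927, 39.2375, -35.339, 73.2839, 11.428, 93.7425, -118.7365]}
[1.3328 0.1919 5.8534]
```

Request:
{"api": "send_rows", "payload": {
  "linear": [
    [-0.4,1.5,0],
    [-0.4,3,0],
    [-0.4,4.5,0],
    [-0.4,6,0]
  ],
  "rot": [
    [0,0,0],
    [0,0,0],
    [0,0,0],
    [0,0,0]
  ],
  "gripper": [10,10,10,10]
}}

```text
time: 15.95
position: [0.5886, 0.0452, 0.1408]
orientation: [-90.0, -22.3, 168.0]
wrist_force: [2.5, -0.5, 0.8]
grip_width: 0.177
```

```bash
python3 - <<'E'
from h import *
st();print(tiploc())
d=env.get_image("side");d2=env.get_image("top");crop(d,"s11",215,180,265,215); crop(d2,"t11",230,170,260,205)
E
```

```text
{'time': 15.95, 'position': [0.5886, 0.0452, 0.1408], 'orientation': [-89.9969, -22.2882, 167.957], 'wrist_force': [2.5134, -0.5351, 0.8018], 'ft_torque': [-0.2256, -0.9401, -0.0295], 'grip_width': 0.1766, 'joints': [17.3825, 39.2842, -35.3402, 73.9619, 11.4746, 93.0615, -118.7797]}
[-0.672   0.2527  0.1685]
s11 scale 16
t11 scale 17
```

View pics/s11.png

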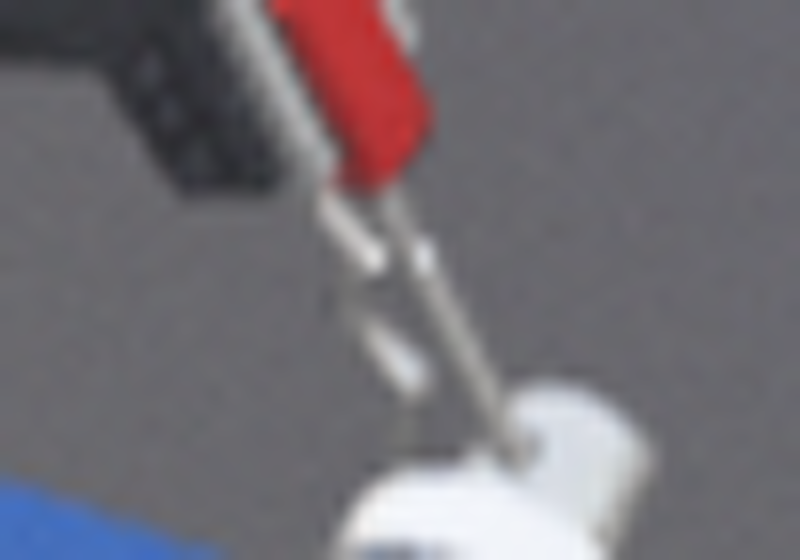

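Request:
{"api": "send_rows", "payload": {
  "linear": [
    [-0.4,2.5,0],
    [-0.4,5,0],
    [-0.4,7.5,0],
    [-0.4,10,0],
    [-0.4,11,0]
  ],
  "rot": [
    [0,0,0],
    [0,0,0],
    [0,0,0],
    [0,0,0],
    [0,0,0]
  ],
  "gripper": [10,10,10,10,10],
  "force": 40
}}

```text
time: 16.68
position: [0.5849, 0.046, 0.1304]
orientation: [-90.0, -22.3, 168.0]
wrist_force: [1.9, -0.3, 0.4]
grip_width: 0.181
```

```bash
python3 - <<'E'
from h import *
st();print(tiploc())
E
```

```text
{'time': 16.675, 'position': [0.5849, 0.046, 0.1304], 'orientation': [-89.9961, -22.2885, 167.9531], 'wrist_force': [1.9063, -0.2613, 0.4362], 'ft_torque': [-0.1962, -0.9426, 0.0289], 'grip_width': 0.1806, 'joints': [17.5535, 39.3608, -35.3354, 75.2151, 11.5618, 91.8002, -118.8694]}
[ -4.4746   0.2125 -10.2124]
```

Request:
{"api": "send_rows", "payload": {
  "linear": [
    [0,1.5,0],
    [0,3,0],
    [0,4.5,0],
    [0,6,0]
  ],
  "rot": [
    [0,0,0],
    [0,0,0],
    [0,0,0],
    [0,0,0]
  ],
  "gripper": [10,10,10,10]
}}

```text
time: 17.18
position: [0.5831, 0.0464, 0.1254]
orientation: [-90.0, -22.2, 167.9]
wrist_force: [4.8, -1.4, 4.5]
grip_width: 0.176
```

```bash
python3 - <<'E'
from h import *
st();print(tiploc())
E
```

```text
{'time': 17.175, 'position': [0.5831, 0.0464, 0.1254], 'orientation': [-90.0148, -22.2267, 167.9447], 'wrist_force': [4.8172, -1.3603, 4.5036], 'ft_torque': [-0.2899, -1.1831, 0.0103], 'grip_width': 0.1764, 'joints': [17.651, 39.367, -35.3454, 75.8673, 11.6073, 91.1114, -118.9266]}
[ -6.2414   0.315  -15.3282]
```

Request:
{"api": "send_rows", "payload": {
  "linear": [
    [0,1.5,0],
    [0,3,0],
    [0,4.5,0],
    [0,6,0]
  ],
  "rot": [
    [0,0,0],
    [0,0,0],
    [0,0,0],
    [0,0,0]
  ],
  "gripper": [10,10,10,10]
}}

```text
time: 17.68
position: [0.5812, 0.0468, 0.1197]
orientation: [-90.0, -22.2, 167.9]
wrist_force: [4.6, -1.0, -1.6]
grip_width: 0.177
```

```bash
python3 - <<'E'
from h import *
st();print(tiploc())
E
```

```text
{'time': 17.675, 'position': [0.5812, 0.0468, 0.1197], 'orientation': [-90.0153, -22.1816, 167.9272], 'wrist_force': [4.6212, -0.9544, -1.5719], 'ft_torque': [-0.2154, -1.7371, -0.0569], 'grip_width': 0.1774, 'joints': [17.7425, 39.4071, -35.3348, 76.5404, 11.6715, 90.3906, -118.9843]}
[ -8.1065   0.2308 -20.9862]
```

Request:
{"api": "send_rows", "payload": {
  "linear": [
    [-0.3,1.5,0],
    [-0.3,3,0],
    [-0.3,4.5,0],
    [-0.3,6,0]
  ],
  "rot": [
    [0,0,0],
    [0,0,0],
    [0,0,0],
    [0,0,0]
  ],
  "gripper": [10,10,10,10]
}}

```text
time: 18.18
position: [0.5787, 0.0471, 0.1135]
orientation: [-90.0, -22.3, 167.9]
wrist_force: [4.1, -1.1, -2.2]
grip_width: 0.182
```

```bash
python3 - <<'E'
from h import *
st();print(tiploc())
d=env.get_image("side");d2=env.get_image("top");crop(d,"s12",215,180,265,215); crop(d2,"t12",230,170,260,205)
E
```

```text
{'time': 18.175, 'position': [0.5787, 0.0471, 0.1135], 'orientation': [-89.9867, -22.2663, 167.9338], 'wrist_force': [4.1114, -1.0768, -2.1512], 'ft_torque': [-0.3285, -1.6791, -0.0047], 'grip_width': 0.1822, 'joints': [17.81, 39.52, -35.3117, 77.2219, 11.7381, 89.727, -119.0361]}
[-10.7517   0.0281 -27.195 ]
s12 scale 16
t12 scale 17
```

View pics/s12.png

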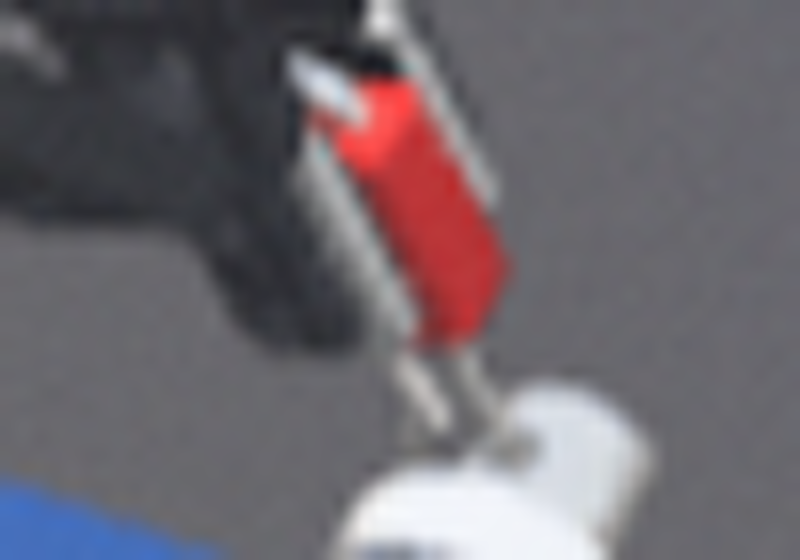

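Request:
{"api": "send_rows", "payload": {
  "linear": [
    [-0.5,1.5,0],
    [-0.5,3,0],
    [-0.5,4.5,0],
    [-0.5,5.5,0]
  ],
  "rot": [
    [0,0,0],
    [0,0,0],
    [0,0,0],
    [0,0,0]
  ],
  "gripper": [10,10,10,10]
}}

```text
time: 18.77
position: [0.5766, 0.0478, 0.1084]
orientation: [-90.0, -22.3, 168.0]
wrist_force: [2.6, -0.3, -1.1]
grip_width: 0.178
```

```bash
python3 - <<'E'
from h import *
st();print(tiploc())
E
```

```text
{'time': 18.775, 'position': [0.5766, 0.0478, 0.1084], 'orientation': [-89.9933, -22.3314, 167.9658], 'wrist_force': [2.639, -0.2859, -1.0938], 'ft_torque': [-0.2131, -1.1213, -0.0045], 'grip_width': 0.1775, 'joints': [17.8496, 39.6131, -35.3086, 77.7776, 11.7775, 89.1726, -119.0841]}
[-13.0243   0.2844 -32.211 ]
```

Request:
{"api": "send_rows", "payload": {
  "linear": [
    [-0.3,0.8,0],
    [-0.3,1.5,0],
    [-0.3,1.5,0]
  ],
  "rot": [
    [0,0,0],
    [0,0,0],
    [0,0,0]
  ],
  "gripper": [10,10,10]
}}

```text
time: 19.15
position: [0.5767, 0.0478, 0.1072]
orientation: [-90.0, -22.3, 168.0]
wrist_force: [2.9, -0.6, 0.3]
grip_width: 0.178
```

```bash
python3 - <<'E'
from h import *
st();print(tiploc())
E
```

```text
{'time': 19.15, 'position': [0.5767, 0.0478, 0.1072], 'orientation': [-90.0027, -22.2844, 167.955], 'wrist_force': [2.9079, -0.5804, 0.3138], 'ft_torque': [-0.1979, -1.0714, -0.0152], 'grip_width': 0.1779, 'joints': [17.8589, 39.6547, -35.2961, 77.8629, 11.8125, 89.0064, -119.0932]}
[-12.875    0.2927 -33.4909]
```

Request:
{"api": "send_rows", "payload": {
  "linear": [
    [-0.2,0.6,0],
    [-0.2,1.2,0],
    [-0.2,1.2,0]
  ],
  "rot": [
    [0,0,0],
    [0,0,0],
    [0,0,0]
  ],
  "gripper": [10,10,10]
}}

```text
time: 19.52
position: [0.5768, 0.0478, 0.1064]
orientation: [-90.0, -22.2, 167.9]
wrist_force: [4.4, -1.1, 4.6]
grip_width: 0.178
```

```bash
python3 - <<'E'
from h import *
st();print(tiploc())
d=env.get_image("side");d2=env.get_image("top");crop(d,"s13",205,160,275,215); crop(d2,"t13",220,165,265,205)
E
```

```text
{'time': 19.525, 'position': [0.5768, 0.0478, 0.1064], 'orientation': [-90.0147, -22.2376, 167.9488], 'wrist_force': [4.3962, -1.0566, 4.5876], 'ft_torque': [-0.1894, -0.872, -0.0232], 'grip_width': 0.1784, 'joints': [17.8686, 39.6699, -35.2919, 77.9311, 11.8339, 88.8802, -119.1009]}
[-12.7572   0.3459 -34.3143]
s13 scale 10
t13 scale 15
```

View pics/s13.png

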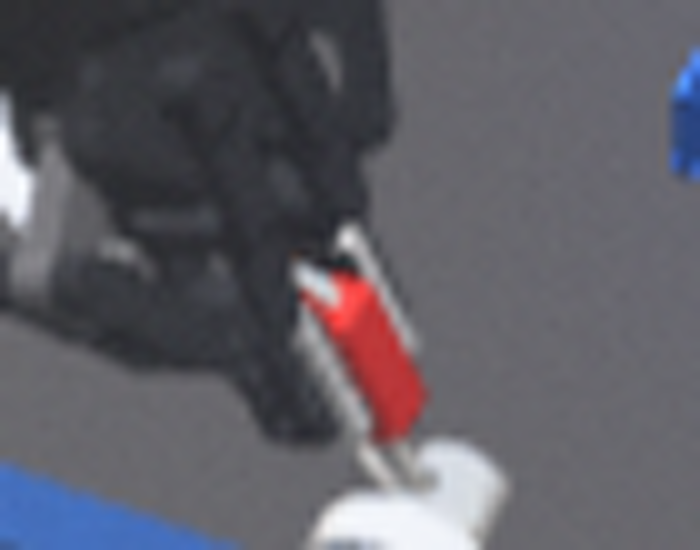

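View pics/t13.png

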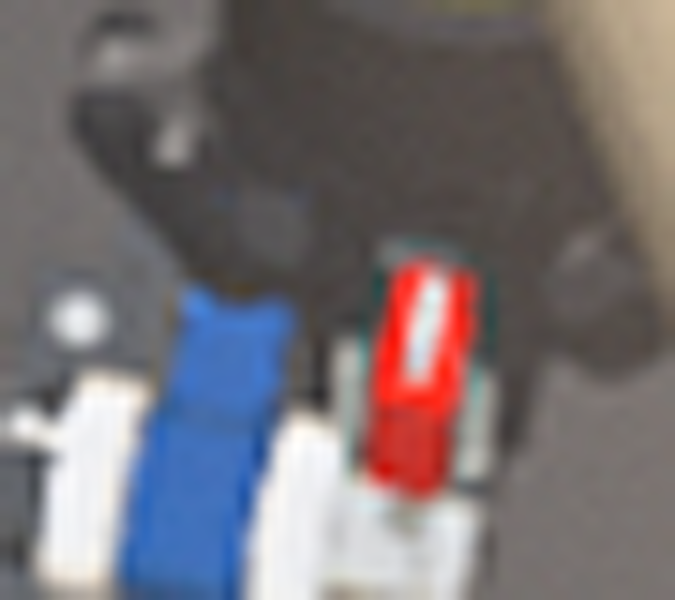

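Request:
{"api": "send_rows", "payload": {
  "linear": [
    [0.1,-0.8,0],
    [0.1,-1.3,0],
    [0.1,-1.3,0]
  ],
  "rot": [
    [0,0,0],
    [0,0,0],
    [0,0,0]
  ],
  "gripper": [10,10,10]
}}

```text
time: 20.0
position: [0.5766, 0.0478, 0.1068]
orientation: [-90.0, -22.3, 168.0]
wrist_force: [4.8, -1.3, -1.3]
grip_width: 0.179
```

Request:
{"api": "send_rows", "payload": {
  "linear": [
    [0,0,0],
    [0,0,0],
    [0,0,0],
    [0,0,0]
  ],
  "rot": [
    [0,0,0],
    [0,0,0],
    [0,0,0],
    [0,0,0]
  ],
  "gripper": [36,36,36,36]
}}

```text
time: 20.5
position: [0.5766, 0.0477, 0.1071]
orientation: [-90.0, -22.3, 168.0]
wrist_force: [-0.6, 0.6, 0.7]
grip_width: 0.363
```

```bash
python3 - <<'E'
from h import *
st();print(tiploc())
d=env.get_image("side");d2=env.get_image("top");crop(d,"s14",205,160,275,215); crop(d2,"t14",220,165,265,205)
E
```

```text
{'time': 20.5, 'position': [0.5766, 0.0477, 0.1071], 'orientation': [-89.9913, -22.3127, 167.957], 'wrist_force': [-0.5601, 0.5798, 0.7416], 'ft_torque': [-0.0868, -0.4267, -0.0112], 'grip_width': 0.3627, 'joints': [17.8543, 39.6741, -35.2895, 77.8532, 11.8173, 89.0284, -119.0881]}
[-12.9639   0.1905 -33.5828]
s14 scale 10
t14 scale 15
```

View pics/t14.png

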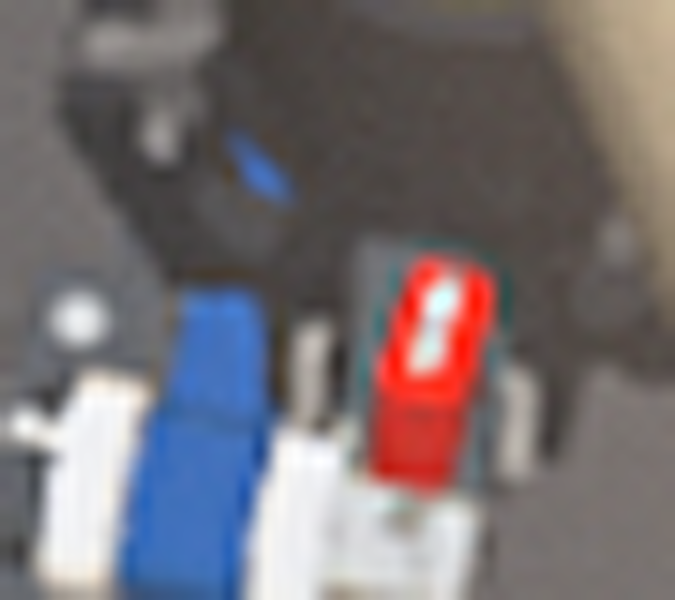

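Request:
{"api": "send_rows", "payload": {
  "linear": [
    [0,0,1.5],
    [0,-1,2],
    [0,-15,2],
    [0,-50,2],
    [0,-90,2]
  ],
  "rot": [
    [0,0,0],
    [0,0,0],
    [0,0,0],
    [0,0,0],
    [0,0,0]
  ],
  "gripper": [48,50,50,50,50]
}}

```text
time: 21.22
position: [0.6101, 0.0385, 0.1921]
orientation: [-90.0, -22.3, 168.0]
wrist_force: [0.8, -0.2, 0.7]
grip_width: 0.505
```

```bash
python3 - <<'E'
from h import *
st()
d=env.get_image("side");d2=env.get_image("top");crop(d,"s15",205,160,275,215); crop(d2,"t15",220,165,265,205)
E
```

```text
{'time': 21.225, 'position': [0.6101, 0.0385, 0.1921], 'orientation': [-90.0038, -22.299, 167.9566], 'wrist_force': [0.7619, -0.1511, 0.7411], 'ft_torque': [-0.1086, -0.4162, -0.0338], 'grip_width': 0.5045, 'joints': [16.233, 39.7272, -35.0789, 66.5285, 11.4231, 99.725, -118.1486]}
s15 scale 10
t15 scale 15
```

View pics/t15.png

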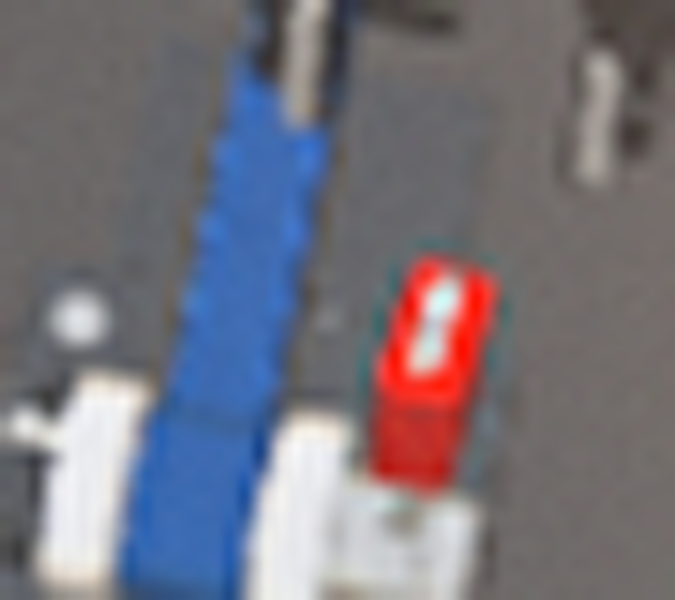

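View pics/s15.png

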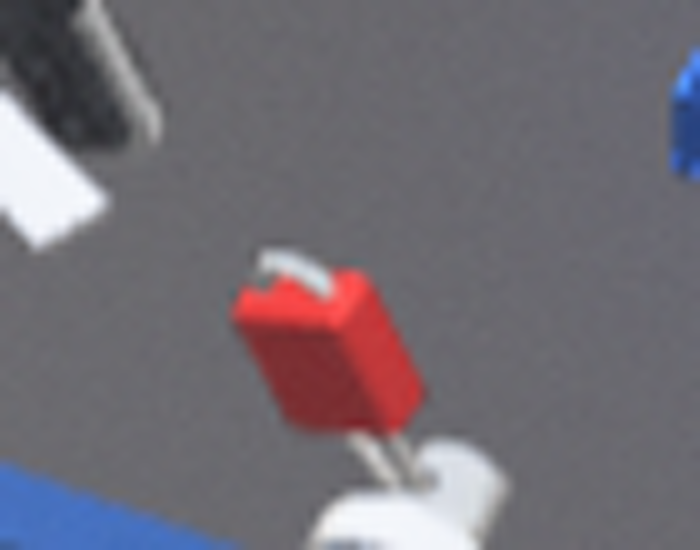

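```bash
cat > fin.py <<'E'
from h import *
from scipy.optimize import least_squares
d=env.get_image("side");d2=env.get_image("top")
S=lambda u,v:(d,(u/10+205-.5,v/10+160-.5)); T=lambda u,v:(d2,(u/15+220-.5,v/15+165-.5))
o=[(T(418,255),(1,1,1)),(T(497,275),(1,-1,1)),(T(458,402),(-1,-1,1)),(T(382,388),(-1,1,1)),(T(368,480),(-1,1,-1)),(T(443,494),(-1,-1,-1)),
(S(235,318),(1,1,1)),(S(330,328),(-1,1,1)),(S(362,272),(-1,-1,1)),(S(378,435),(-1,1,-1)),(S(425,390),(-1,-1,-1)),(S(293,428),(1,1,-1))]
Rf=Ro.from_euler('z',FY,degrees=True)
def f(q):
    R=Rf*Ro.from_rotvec(q[3:6])
    c=fix(*q[:3]); r=[]
    for (dd,uv),k in o: r+=list(proj(dd,c+R.apply(np.array(k)*[.015,.008,.018]))-uv)
    return np.array(r)
q=least_squares(f,[.02,-.04,.122,0,.39,0],loss='soft_l1',x_scale=[.01]*3+[.1]*3).x
print(q); print(np.round(f(q).reshape(-1,2),1).tolist())
Rm=Ro.from_rotvec(q[3:6]); print("y angle",np.arccos(Rm.as_matrix()[1,1]),"z angle",np.arccos(Rm.as_matrix()[2,2]))
print("seat rel hole (model fixture)",(q[:3]+Rm.apply([-.005,0,-.05])-[0,-.04,.075])*1000)
print(env.place_of("top","clip_seat"),env.place_of("side","clip_seat"),env.place_of("top","pin_hole"),env.place_of("side","pin_hole"))
st()
E
python3 fin.py
```

```text
[ 0.0262 -0.0409  0.1199 -0.0374  0.3764 -0.074 ]
[[-0.0, -0.4], [0.3, -0.3], [-0.0, 0.1], [-0.7, -0.4], [0.1, 0.4], [0.6, 0.8], [-1.9, -0.6], [-0.1, -0.2], [0.4, -0.0], [1.6, 1.0], [0.4, 0.1], [-1.1, 0.1]]
y angle 0.08244117459003072 z angle 0.3781216960135622
seat rel hole (model fixture) [ 3.1804 -1.6022  0.2482]
[{'centre': [0.5625, 0.0546, 0.0754], 'score': 0.62}, {'centre': [0.5613, 0.055, 0.0732], 'score': 0.29}] [{'centre': [0.5589, 0.0509, 0.0763], 'score': 0.78}] [{'centre': [0.5637, 0.0533, 0.0758], 'score': 0.63}] [{'centre': [0.5577, 0.0471, 0.0747], 'score': 0.72}, {'centre': [0.5605, 0.0517, 0.0756], 'score': 0.71}]
{'time': 21.625, 'position': [0.6092, 0.0386, 0.1896], 'orientation': [-89.9665, -22.3816, 167.9547], 'wrist_force': [0.5641, 0.6352, -0.1283], 'ft_torque': [-0.1053, -0.3927, 0.0098], 'grip_width': 0.5047, 'joints': [16.2605, 39.7614, -35.0648, 66.8163, 11.4309, 99.5064, -118.1672]}
```

```bash
python3 - <<'E'
from h import *
d=pic("side","side9"); crop(d,"s16",195,180,275,265)
z=np.load("im1.npz"); a=cv2.cvtColor(z["scolor"],cv2.COLOR_RGB2GRAY).astype(int); b=cv2.cvtColor(d["color"],cv2.COLOR_RGB2GRAY).astype(int)
print("head region diff",np.abs(a-b)[225:250,222:245].mean(), np.abs(a-b)[225:250,222:245].max())
E
```

```text
s16 scale 7
head region diff 3.172173913043478 50
```

View pics/side9.png

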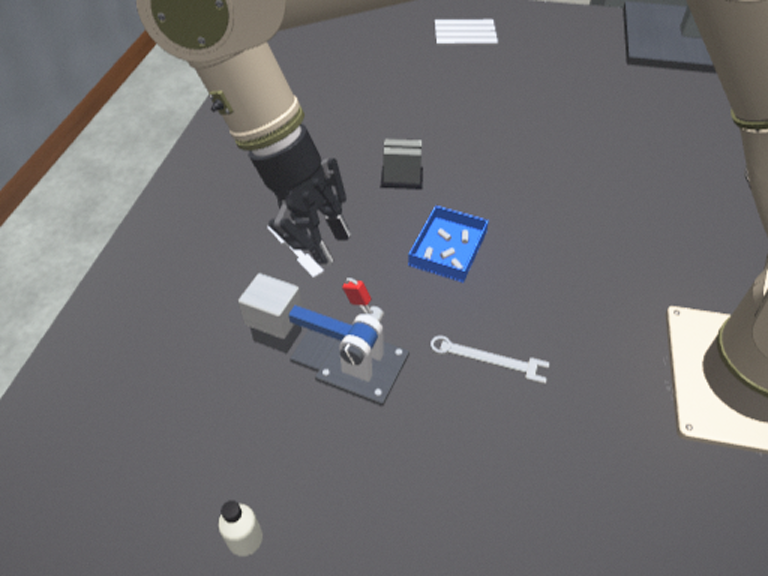

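View pics/s16.png

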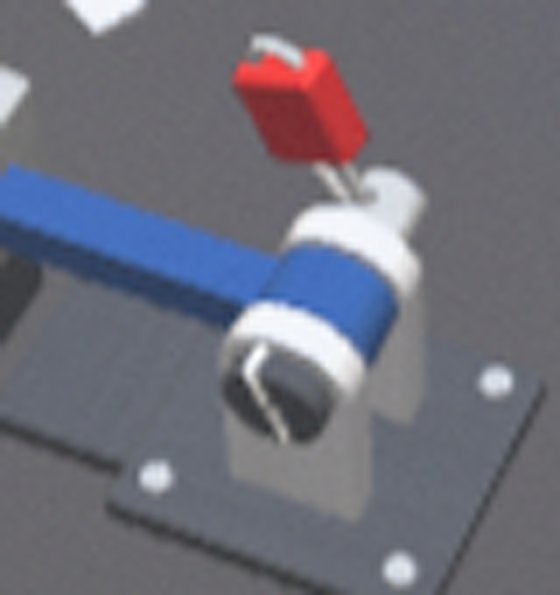

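```bash
python3 -c "
from rig import env
print(env.sign_off(), env.sense()['time'])"
```

```text
the job is handed in; nothing more can be done
the job is handed in; nothing more can be done
```

I pushed the pin home and took the clip out of the rack. I fed its straight leg into the leaning hole at 0.39 rad of tilt, pushed it down until the bow went over the pin, then let go and backed off. I handed the job in at about 22 s.

**Pin:** It came to a firm stop at about 14 N, and the last picture shows the head still against the cheek.

**Insertion:** The wrist force stayed under about 7 N at each reading. Near home the push-down force fell to about zero, then rose to about 6 N when I pressed a little past home. I take that as the bow having sprung over. I had no direct reading of the sprung leg.

**Clip after release:** Fitting the grip's corners in the last pictures gives a lean of 0.38 rad (limit 0.5). Its flat is about 0.08 rad from square to the pin (limit 0.2); it turned slightly when let go.

**Check that disagreed:** The same fit puts the seat point about 3.2 mm in x, -1.6 mm in y and 0.2 mm in z from where my fixture estimate put the hole, so x is just over the 3 mm limit. My camera estimates near the fixture disagreed by 1–2 mm in x, and the leg being in the hole limits the real error to less than that. I trusted the fit in the hole and the force readings over that number.

**The rest:** The tray, wrench, specimen and bottle show no visible movement in the last picture, and the robot is clear of everything.

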